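Stack slide trays on the shaker, pin them and set the dial

TASK

The shaker's dial was left on: turn it back to off (the red mark) before anything goes on the deck. Then stack every slide tray flat and slots up on the deck between its four corner posts, one on another, push the red-headed stack pin down through the eyes of all the trays until it is fully home in the deck, and only then turn the dial four clicks clockwise from off, to the green mark. Do not disturb the bottle, the beaker or the tube rack.

Things in the scene. Friction and masses are not known exactly. Their poses are not given: they have to be found in the camera images.
- shaker: Orbital shaker (fixed): white base 200 x 360 x 22 mm, black rubber deck block 170 x 90 mm at its +y end, control panel with the dial at its -y end; origin on the bench under the middle of the base, y along the 360 mm side
- deck (a point): Centre of the deck's flat top, 52 mm above the bench, at the mouth of the pin's socket (13.5 mm square, 30 mm deep). x along the deck's 170 mm side, as trays must lie. Four thin steel angle posts, 88 mm tall plus 14 mm outward flare, leave 3 mm round a tray (inside 146 x 56 mm); each covers only the last 14 mm of a side, so the middle of the long sides is free for fingers. Four trays fit
- dial (a joint): Turning angle of the dial in rad: 0 = off (pointer on the red mark, to the left as seen from the robot), growing clockwise seen from above, stop at 0 and at 3.14. A click every 0.5236 rad (30 degrees), seven positions 0 to 6; between clicks a torque bump of about 0.13 N m, after which the dial pulls itself into the next position and stays there. The fourth click from off (2.094 rad) has the green mark. It starts at some click from 2 to 6
- dial_grip (a point): The dial: vertical axis, a grey bar grip 64 mm long, 16 mm wide and 34 mm tall on an aluminium disc 72 mm wide, with a white pointer line on one half. This point is on the axis, 76 mm above the bench, 12 mm below the bar's top; it turns with the dial: its y axis runs along the bar towards the pointer, x across the bar. The panel round the dial is 46 mm above the bench, the disc's top 54 mm
- pin_head (a point): Stack pin (loose, 120 g): steel rod 10 mm wide, 132 mm long, with tapered tip, under a red cylindrical head 26 mm wide and 30 mm tall. This point is the centre of the head, 147 mm above the tip; z along the pin, up. The pin starts upright in a fixed grey stand (80 mm square foot, 64 mm square block 80 mm tall) with its tip 5 mm above the bench; pull it straight up. If it leans in its stand, z leans with it
- pin_tip (a point): Tip of the stack pin, the lower end of the rod. Fully home it is 30 mm below the deck top; the head then stays above the trays (102 mm above the deck to the head's underside)
- bottle: Bystander: loose amber bottle 64 mm wide, 140 mm tall; origin under its centre. Leave alone
- beaker: Bystander: loose glass beaker 72 mm wide, 90 mm tall; origin under its centre. Leave alone
- rack: Bystander: loose blue tube rack 100 x 160 x 60 mm with tubes up to 81 mm high; origin under its centre. Leave alone
- pin: The stack pin as a whole; origin at its tip, z up along it
- tray1_mid (a point): Slide tray, frame blue (loose, 150 to 310 g, may be absent): 140 mm along x, 50 mm along y, 24 mm tall, flat top with dark slide slots and an 18 mm square eye straight through its middle. This point is the tray's centre, half-way up; grip it across its 50 mm sides. Starts flat on the bench
- tray2_mid (a point): Slide tray, frame orange (loose, 150 to 310 g, may be absent): 140 mm along x, 50 mm along y, 24 mm tall, flat top with dark slide slots and an 18 mm square eye straight through its middle. This point is the tray's centre, half-way up; grip it across its 50 mm sides. Starts flat on the bench
- tray3_mid (a point): Slide tray, frame white (loose, 150 to 310 g, may be absent): 140 mm along x, 50 mm along y, 24 mm tall, flat top with dark slide slots and an 18 mm square eye straight through its middle. This point is the tray's centre, half-way up; grip it across its 50 mm sides. Starts flat on the bench
- tray4_mid (a point): Slide tray, frame green (loose, 150 to 310 g, may be absent): 140 mm along x, 50 mm along y, 24 mm tall, flat top with dark slide slots and an 18 mm square eye straight through its middle. This point is the tray's centre, half-way up; grip it across its 50 mm sides. Starts flat on the bench
Things that resemble listed ones, but are neither listed nor needed, are in the scene too. Of the things that look like the part that bears tray2_mid, the smallest one is meant.

How it is judged:
On the way, in this order (a step that is already met when the one before it is completed fails the run):
1. the dial stands at off while no tray is on the deck (value of joint dial below 0.12 rad and horizontal distance between each of tray1_mid, tray2_mid, tray3_mid, tray4_mid and deck above 0.09 m), for 0.3 s.
2. with the dial still at off, all trays are stacked on the deck and the pin is home through them (value of joint dial below 0.12 rad and z of pin_tip in the frame of deck below -0.022 m and horizontal distance between pin_tip and deck below 0.008 m and angle between pin_head's own z axis and vertical below 0.2 rad and horizontal distance between each of tray1_mid, tray2_mid, tray3_mid, tray4_mid and deck below 0.012 m and angle between the x axis of each of tray1_mid, tray2_mid, tray3_mid, tray4_mid and the x axis of deck, either way round below 0.25 rad and angle between each of tray1_mid, tray2_mid, tray3_mid, tray4_mid's own z axis and vertical below 0.1 rad), for 0.3 s.
At the end, for the whole second after the job is handed in: every tray flat on the deck's stack, its centre within 12 mm of the deck centre (horizontally) and its long side within 0.25 rad of the deck's, the pin's tip at least 22 mm below the deck top in the socket, the dial within 0.12 rad of the fourth click (2.094 rad), all at rest (z of pin_tip in the frame of deck below -0.022 m and horizontal distance between pin_tip and deck below 0.008 m and angle between pin_head's own z axis and vertical below 0.2 rad and horizontal distance between each of tray1_mid, tray2_mid, tray3_mid, tray4_mid and deck below 0.012 m and angle between the x axis of each of tray1_mid, tray2_mid, tray3_mid, tray4_mid and the x axis of deck, either way round below 0.25 rad and angle between each of tray1_mid, tray2_mid, tray3_mid, tray4_mid's own z axis and vertical below 0.1 rad and value of joint dial between 1.9744 and 2.2144 rad and linear speed of pin below 0.02 m/s); the robot touches nothing.
It fails at once if the bottle is pushed more than 30 mm or tipped (distance of bottle from where it was at the start of the episode above 0.03 m or angle between bottle's own z axis and vertical above 0.4 rad).
It fails at once if the beaker is pushed more than 30 mm or tipped (distance of beaker from where it was at the start of the episode above 0.03 m or angle between beaker's own z axis and vertical above 0.4 rad).
It fails at once if the rack is pushed more than 30 mm or tipped (distance of rack from where it was at the start of the episode above 0.03 m or angle between rack's own z axis and vertical above 0.4 rad).
Of tray1, tray2, tray3, tray4 only 2 to 4 are there at a start; the rules pass over those that are not, and their reading is None.
At some moment in a run one of tray1, tray2, tray3, tray4 may be knocked a few centimetres aside while the robot is not near it.
It also fails if it takes over 210 s, if anything falls off the work surface, if the arm or the gripper's body presses on something with over 40 N, if the wrist force passes 120 N, or if a joint passes its speed limit or range.

ROBOT

A 6-joint arm with a two-finger parallel gripper is mounted at the origin on the work surface. World frame = base frame: x ahead of the robot, y to its left, z up, the work surface at z = 0. Lengths are in m, angles in rad, forces in N, time in s.
With the tool pointing down it reaches from about 0.4 to 0.825 m from the base axis. Payload 7 kg.
Tool frame: the origin (TCP) lies on the centre line of the jaws, within the pads' length; the fingertips stand 25 mm ahead of it and the grasp point (between the pads) lies 6 mm ahead of it; z points along the fingers, y is the line along which they close (so a half turn about z gives the same grasp; the last joint's range is limited). The gripper opens to 88 mm and grips with 3 to 60 N. Pads are 19 mm wide; open, the fingers measure 130 mm over their backs; the gripper's body (78 mm by 193 mm) begins 47 mm behind the grasp point.
Start: joints at [-0.966, 0.359, 0.012, 0, -1.224, -0.288], TCP at [0.21, -0.641, 0.252] pointing down, gripper open.
Joint ranges: [-3.07, 3.07], [-1.43, 2.12], [-1.02, 1.25], [-3.03, 1.67], [-3.05, -0], [-3.03, 3.03]. Speed limits (rad/s): [2.39, 2.39, 3.01, 3.14, 3.14, 3.14].

INTERFACE

Orientations are given as [roll, pitch, yaw] about the fixed x, y, z axes, in that order (R = Rz(yaw) Ry(pitch) Rx(roll)).
In Python, from station import readout, vision, arm gives the robot as it stands. The module is installed in compiled form; this text tells all that it offers.
- The arm moves only by the tool carry_out, never from a script. Its argument "commands" is a list of rows, each an object with "dp": the shift along the tool's x, y, z in m, a list of three; "rotation": the turn, a rotation vector about the tool's x, y, z in degrees, a list of three. In form: [{"dp": [dx, dy, dz], "rotation": [wx, wy, wz]}, ...]. A call has 1 to 8 rows; each row shifts and turns the commanded pose from where the row before left it, along the tool's axes as they then stand; what a row does not reach is not made up. A row lasts 1/8 s, in which the tool goes at most 62.5 mm and 10.7 degrees, less where a joint would pass 70% of its speed; a pose out of reach is approached as far as the arm can. A call with a gripper value outside its range is refused whole. "grip" is the finger opening in m, from 0 to 0.0876, set as the call begins (left out, the last holds). The fingers move at their own pace and stop on an object; "force" is the grip in N (left out, the last holds). Time passes only in rows, so rows that do not move let the fingers close. It gives the time, the measured TCP pose, the force, the opening and the grip force at its end, in the units of the state.
- readout.get_state(): the state, without advancing time (a new reading comes with each control period).
- vision.grab_frame(name): name is "scene" or "top" or "wrist"; returns (picture, depth): 384x512x3 uint8, red, green, blue; 384x512 float32, m along the optical axis (not along the pixel's ray), 0 where there is no reading.
- vision.calibration(name): a dict with "fovy" (degrees; the focal length in pixels is half the picture's height over the tangent of half this angle, whatever the lens; pixels are square), "cx", "cy" (the principal point, pixels), "dist" ([k1, k2, p1, p2, k3] as OpenCV has them; the pictures are not rectified), "origin" and "attitude" of the camera in the world; the wrist camera has in their place "mount" (4x4, takes a point from camera to tool coordinates, whose origin is the TCP and whose axes are the flange's). Camera axes: x right, y down, z forward; pixel columns grow to the right and rows downward; lengths in m; the calibration is good to about 2 mm. A picture is of the moment at which its call begins: read the wrist's pose just before it. calibration takes no time and is no camera call.
- arm.job_done(): hands the job in; it is judged then, once.
Trained networks look in the newest picture that a camera, given by its name, has taken for a name from the list of things; names that differ only in an ending like _2 or _b are one class to them, and where a whole thing is asked for, a point or a joint stands for the part that bears it (a point fixed in the world has none). Each returns a list of dicts, best first, with "score" (0 to 1); they miss things now and then, are a little off and sometimes report something else, mostly with a low value. They report only what shows in the picture. A call takes as long as a camera call. They do not tell look-alikes from the thing itself.
- vision.trace(label, camera): "pixels" (384x512 bool, what is visible of it) and "position" ([row, column] in pixels, amid what is visible of it).
The state is a dict: "t": time; "q": joint angles; "qd": joint speeds; "joint_efforts": joint torques, N m; "eef_pos": TCP position; "ee_rot": TCP orientation; "force": force on the tool from outside, world axes, zero at the start; "moment": the same for the moment, N m; "width": finger opening in m; "gripper_force": force on a finger pad.
Only numpy, scipy, OpenCV 4.12 (cv2) and the standard library are available. Lean on these libraries where they do the work, as an engineer would, in place of code of your own. Each camera call takes 0.05 s, during which the arm holds its last target. There are 200 camera calls.

## Working session

There is one attempt and no reset: what is moved stays moved. The work goes in short steps, Python scripts to look and compute and a tool call to move; the robot and the scene stay as the last step left them, time stands still between calls to the robot, and variables do not carry over. Pictures are saved under pics/ and viewed, at most 14 in all, crops included, and the job is handed in when it is done.

Besides the shell and the picture viewer there is one more tool, called after ">>>" as name(argument=value, ...), one argument or row to a line, values as JSON. carry_out: Moves the arm, as the interface text tells. Its arguments: {"type":"object","properties":{"commands":{"type":"array"},"grip":{"type":"number"},"force":{"type":"number"}},"required":["commands"]}

```bash
mkdir -p pics; cat > h.py <<'E'
import numpy as np, cv2
from scipy.spatial.transform import Rotation as Rn
from station import readout, vision, arm
def cam(name):
    c=vision.calibration(name); f=192/np.tan(np.radians(c["fovy"])/2)
    K=np.array([[f,0,c["cx"]],[0,f,c["cy"]],[0,0,1]]); D=np.array(c["dist"],float)
    if name=="wrist":
        s=readout.get_state(); T=np.eye(4); T[:3,:3]=Rn.from_euler("xyz",s["ee_rot"]).as_matrix(); T[:3,3]=s["eef_pos"]
        T=T@np.array(c["mount"])
    else:
        T=np.eye(4); a=np.array(c["attitude"]); T[:3,:3]=a if a.shape==(3,3) else Rn.from_euler("xyz",a).as_matrix(); T[:3,3]=c["origin"]
    return K,D,T
def cloud(name,depth,cm=None):
    K,D,T=cm or cam(name); v,u=np.mgrid[:384,:512]
    p=cv2.undistortPoints(np.stack([u,v],-1).reshape(-1,1,2).astype(float),K,D).reshape(384,512,2)
    P=np.dstack([p,np.ones((384,512))])*depth[...,None]
    W=P@T[:3,:3].T+T[:3,3]; W[depth==0]=np.nan
    return W
def look(name):
    cm=cam(name); im,d=vision.grab_frame(name); return im,cloud(name,d,cm),cm
def save(im,n,s=1.5): cv2.imwrite("pics/"+n,cv2.resize(im[...,::-1],None,fx=s,fy=s))
E
python3 - <<'E'
from h import *
print({k:v for k,v in vision.calibration("top").items()}); print(readout.get_state())
print(vision.calibration("wrist"))
for n in ("top","scene"):
    im,W,_=look(n); save(im,n+"0.png"); np.save(n+"W.npy",W)
    for l in ["shaker","dial","pin","bottle","beaker","rack","tray1_mid","tray2_mid","tray3_mid","tray4_mid"]:
        for r in vision.trace(l,n):
            m=r["pixels"]; P=W[m]; 
            print(n,l,round(r["score"],2),np.round(r["position"]),m.sum(),np.round(np.nanmedian(P,0),3),np.round(np.nanpercentile(P[:,2],95),3))
E
```

```text
{'fovy': 52.939643955086474, 'cx': 251.60755760357603, 'cy': 193.40823592732033, 'dist': array([0.01630232, 0.        , 0.        , 0.        , 0.        ]), 'origin': array([0.48302533, 0.12481694, 1.31360937]), 'attitude': array([-3.05865766, -0.00474214, -1.5864832 ])}
{'t': 0.0, 'q': array([-9.65872723e-01,  3.59383774e-01,  1.10591927e-02, -3.34004182e-04,
       -1.22408842e+00, -2.88104268e-01]), 'qd': array([-0.00109192,  0.00062186, -0.00053352,  0.00147939,  0.00188236,
        0.00076463]), 'joint_efforts': array([ 2.50460238e-03, -5.82711482e+01,  2.93062466e+01,  6.99718729e+00,
        6.91790512e-03, -9.12208907e-05]), 'eef_pos': array([ 0.2101318 , -0.6409927 ,  0.25062771]), 'ee_rot': array([ 3.13995339e+00, -1.58353305e-04, -2.82488694e+00]), 'force': array([ 0.05814576, -0.20954164, -0.14944664]), 'moment': array([ 0.01944421,  0.05669429, -0.0090735 ]), 'gripper_force': 0.0, 'width': 0.08757643157855233}
{'fovy': 70.68472530857179, 'cx': 258.7412731967018, 'cy': 192.50683125788734, 'dist': array([-0.03475718,  0.        ,  0.        ,  0.        ,  0.        ]), '
[... 1227 characters left out ...]
560 [ 0.598 -0.23   0.045] 0.091
scene pin 0.75 [177. 239.] 830 [0.441 0.171 0.023] 0.028
scene pin 0.6 [202. 154.] 181 [ 0.435 -0.132  0.154] 0.169
scene pin 0.19 [188. 307.] 885 [0.619 0.272 0.023] 0.028
scene bottle 0.71 [218. 341.] 908 [0.783 0.195 0.082] 0.14
scene beaker 0.86 [251. 306.] 978 [0.765 0.053 0.06 ] 0.091
scene rack 0.88 [117. 330.] 1672 [0.501 0.544 0.051] 0.083
scene tray1_mid 0.88 [177. 238.] 807 [0.443 0.17  0.023] 0.028
scene tray2_mid 0.92 [190. 307.] 877 [0.618 0.273 0.023] 0.028
scene tray2_mid 0.78 [173. 370.] 1167 [0.724 0.435 0.033] 0.037
scene tray2_mid 0.57 [139. 264.] 1102 [0.407 0.339 0.032] 0.036
scene tray3_mid 0.94 [212. 283.] 982 [0.617 0.152 0.023] 0.028
```

View pics/top0.png

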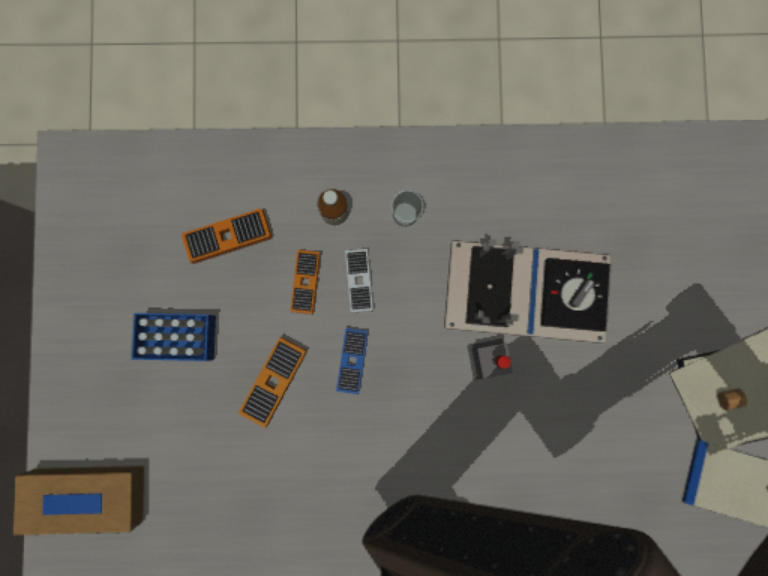

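View pics/scene0.png

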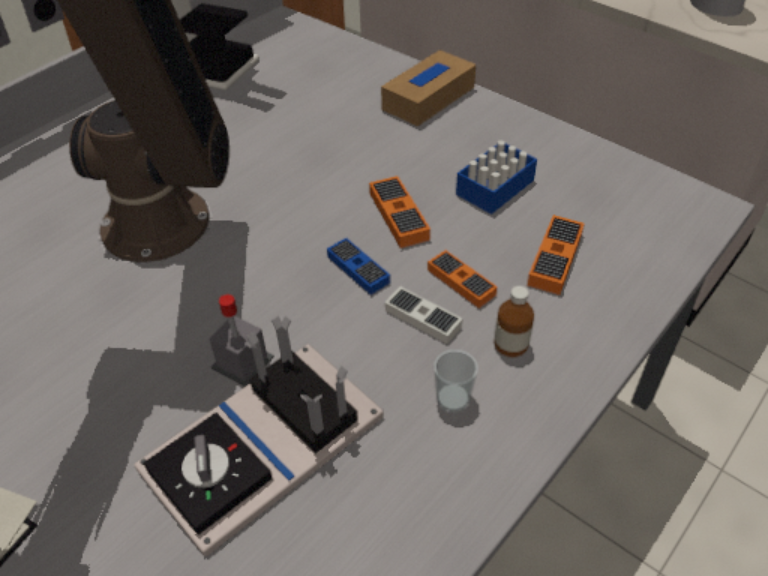

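The top view shows the shaker at the right. Its dial is at about (578,293) in the 1.5x picture, with the pointer to the upper right near green. The pin is at (504,362). The trays are white (359,281), blue (352,360) and orange.

Orange candidates: (227,236), (273,381) and (305,282). The first two are larger and 32 mm tall, so (305,282) at 24 mm is the one I want. There is no green tray.

Next I'll move the wrist camera over the dial.

>>> carry_out(
  commands=[
    {"dp": [0, 0, 0], "rotation": [0, 0, 10.6]},
    {"dp": [0, 0, 0], "rotation": [0, 0, 10.6]},
    {"dp": [0, 0, 0], "rotation": [0, 0, 10.6]},
    {"dp": [0, 0, 0], "rotation": [0, 0, 10.6]},
    {"dp": [0, 0, 0], "rotation": [0, 0, 10.6]},
  ],
)

```text
t: 1.72
eef_pos: [0.2103, -0.6414, 0.2516]
ee_rot: [3.142, -0.0, 2.527]
force: [0.0, -0.2, 0.1]
width: 0.0877
gripper_force: 0.0
```

>>> carry_out(
  commands=[
    {"dp": [-0.0136, 0.06, 0], "rotation": [0, 0, 0]},
    {"dp": [-0.0136, 0.06, 0], "rotation": [0, 0, 0]},
    {"dp": [-0.0136, 0.06, 0], "rotation": [0, 0, 0]},
    {"dp": [-0.0136, 0.06, 0], "rotation": [0, 0, 0]},
    {"dp": [-0.0136, 0.06, 0], "rotation": [0, 0, 0]},
    {"dp": [-0.0136, 0.06, 0], "rotation": [0, 0, 0]},
    {"dp": [-0.0136, 0.06, 0], "rotation": [0, 0, 0]},
    {"dp": [-0.0136, 0.06, 0], "rotation": [0, 0, 0]},
  ],
)

```text
t: 2.72
eef_pos: [0.5752, -0.3081, 0.2519]
ee_rot: [3.142, 0.001, 2.534]
force: [0.1, -0.6, 0.2]
width: 0.0881
gripper_force: 0.0
```

>>> carry_out(
  commands=[
    {"dp": [0, 0, 0], "rotation": [0, 0, 0]},
    {"dp": [0, 0, 0], "rotation": [0, 0, 0]},
  ],
)

```text
t: 2.98
eef_pos: [0.5739, -0.3093, 0.2513]
ee_rot: [-3.141, -0.0, 2.534]
force: [-0.6, 0.1, -0.2]
width: 0.0877
gripper_force: 0.0
```

```bash
cat >> h.py <<'E'
def rect(P,zlo,zhi):
    Q=P.reshape(-1,3); Q=Q[(Q[:,2]>zlo)&(Q[:,2]<zhi)]
    (c,wh,a)=cv2.minAreaRect((Q[:,:2]*1000).astype(np.float32)); return np.round(c,1),np.round(wh,1),round(a,1),len(Q)
def go(x,y,z,yaw,pos=None,yaw0=None):
    "tool-axis shift to reach x,y,z after turning to yaw (deg)"
    s=readout.get_state(); y0=np.degrees(s["ee_rot"][2]); d=(yaw-y0+180)%360-180
    R=(Rn.from_euler("z",yaw,degrees=True)*Rn.from_euler("x",np.pi)).as_matrix()
    print("turn tool z %.1f"%-d,"then dp",np.round(R.T@(np.array([x,y,z])-s["eef_pos"]),4),"now",np.round(s["eef_pos"],4),round(y0,1),"q1,q6",np.round(s["q"][[0,5]],2))
E
python3 - <<'E'
from h import *
im,W,_=look("wrist"); save(im,"w1.png"); np.save("w1W.npy",W); np.save("w1i.npy",im)
go(.573,-.31,.25,145)
for r in vision.trace("dial","wrist"):
    m=r["pixels"]; print(r["score"],r["position"],m.sum(),np.nanmedian(W[m],0))
P=W.reshape(-1,3); P=P[np.hypot(P[:,0]-.573,P[:,1]+.315)<.06]
print("bar",rect(P,.080,.10)); print("disc",rect(P,.051,.058)); print(np.nanpercentile(P[P[:,2]>.078],[50],axis=0))
print("panel",rect(W[np.hypot(W[...,0]-.573,W[...,1]+.315)<.14],.042,.0495))
T=np.load("topW.npy"); m=(np.abs(T[...,0]-.58)<.15)&(T[...,1]<0.02)&(T[...,1]>-.4)&(T[...,0]>.46)
print("base",rect(T[m],.016,.028)); 
E
```

```text
turn tool z 0.1 then dp [ 0.0003 -0.0003  0.0015] now [ 0.5734 -0.3099  0.2515] 145.1 q1,q6 [-0.2  -1.98]
0.96 [176.6, 249.5] 2539 [ 0.56831282 -0.31771054  0.05422861]
bar (array([ 570.4, -319.8]), array([15.9, 63.3]), 54.3, 757)
disc (array([ 569.9, -319.7]), array([69.9, 69.5]), 51.3, 1733)
[[ 0.55017218 -0.30161062  0.32719494]]
panel (array([ 574., -283.]), array([216. , 149.5]), 84.0, 9597)
base (array([ 566.4, -218.5]), array([361.8, 235. ]), 83.8, 2652)
```

View pics/w1.png

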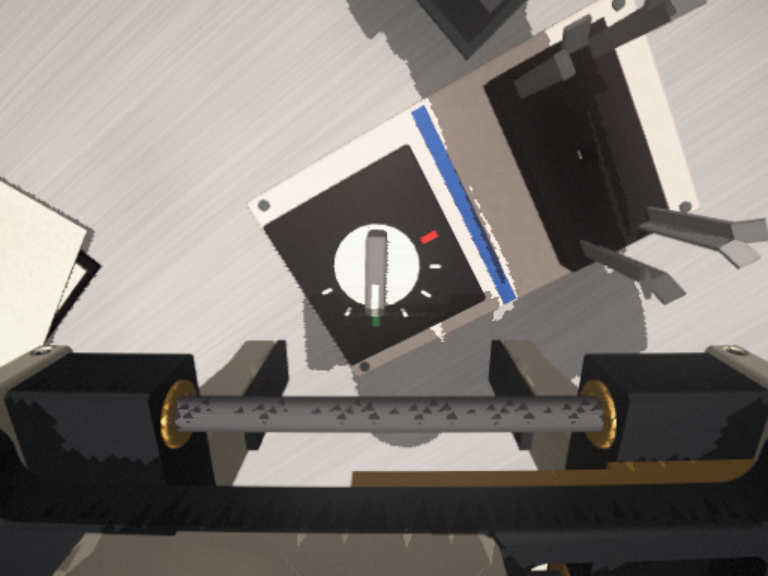

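The wrist view shows the pointer on green at (375,300), so the dial starts at click 4. The bar centre is at (0.570,-0.320) with the bar along 144.3°, and the measured bar of 16x63 mm fits. Next I grip it and turn it 120° counter-clockwise.

```bash
python3 -c "
from h import *
go(.5702,-.3198,.085,144.3)"
```

```text
turn tool z 0.8 then dp [-0.0031 -0.0094  0.1666] now [ 0.5731 -0.3103  0.2516] 145.1 q1,q6 [-0.2  -1.98]
```

>>> carry_out(
  commands=[
    {"dp": [-0.003, -0.0095, 0], "rotation": [0, 0, 0.8]},
    {"dp": [0, 0, 0.05], "rotation": [0, 0, 0]},
    {"dp": [0, 0, 0.05], "rotation": [0, 0, 0]},
    {"dp": [0, 0, 0.04], "rotation": [0, 0, 0]},
    {"dp": [0, 0, 0.02], "rotation": [0, 0, 0]},
    {"dp": [0, 0, 0.0066], "rotation": [0, 0, 0]},
    {"dp": [0, 0, 0], "rotation": [0, 0, 0]},
  ],
)

```text
t: 3.95
eef_pos: [0.5707, -0.32, 0.0853]
ee_rot: [-3.141, 0.0, 2.518]
force: [-0.3, 0.2, 0.3]
width: 0.0876
gripper_force: 0.0
```

>>> carry_out(
  commands=[
    {"dp": [0, 0, 0], "rotation": [0, 0, 0]},
    {"dp": [0, 0, 0], "rotation": [0, 0, 0]},
    {"dp": [0, 0, 0], "rotation": [0, 0, 0]},
    {"dp": [0, 0, 0], "rotation": [0, 0, 0]},
    {"dp": [0, 0, 0], "rotation": [0, 0, 0]},
    {"dp": [0, 0, 0], "rotation": [0, 0, 0]},
  ],
  grip=0.0,
  force=30,
)

```text
t: 4.7
eef_pos: [0.5709, -0.3191, 0.0849]
ee_rot: [-3.142, -0.0, 2.519]
force: [-0.1, 0.2, 0.4]
width: 0.0329
gripper_force: 0.0
```

>>> carry_out(
  commands=[
    {"dp": [0, 0, 0], "rotation": [0, 0, 0]},
    {"dp": [0, 0, 0], "rotation": [0, 0, 0]},
    {"dp": [0, 0, 0], "rotation": [0, 0, 0]},
    {"dp": [0, 0, 0], "rotation": [0, 0, 0]},
  ],
)

```text
t: 5.2
eef_pos: [0.5707, -0.3194, 0.085]
ee_rot: [-3.141, -0.0, 2.519]
force: [-0.9, -3.6, -1.3]
width: 0.0156
gripper_force: 29.9
```

>>> carry_out(
  commands=[
    {"dp": [0, 0, 0], "rotation": [0, 0, -5]},
    {"dp": [0, 0, 0], "rotation": [0, 0, -5]},
    {"dp": [0, 0, 0], "rotation": [0, 0, -5]},
    {"dp": [0, 0, 0], "rotation": [0, 0, -5]},
    {"dp": [0, 0, 0], "rotation": [0, 0, -5]},
    {"dp": [0, 0, 0], "rotation": [0, 0, -5]},
    {"dp": [0, 0, 0], "rotation": [0, 0, 0]},
  ],
)

```text
t: 6.08
eef_pos: [0.5707, -0.3193, 0.0849]
ee_rot: [-3.141, -0.0, 3.042]
force: [-1.0, -1.8, 0.8]
width: 0.0158
gripper_force: 29.9
```

>>> carry_out(
  commands=[
    {"dp": [0, 0, 0], "rotation": [0, 0, -6]},
    {"dp": [0, 0, 0], "rotation": [0, 0, -6]},
    {"dp": [0, 0, 0], "rotation": [0, 0, -6]},
    {"dp": [0, 0, 0], "rotation": [0, 0, -6]},
    {"dp": [0, 0, 0], "rotation": [0, 0, -6]},
    {"dp": [0, 0, 0], "rotation": [0, 0, -6]},
    {"dp": [0, 0, 0], "rotation": [0, 0, -6]},
    {"dp": [0, 0, 0], "rotation": [0, 0, -6]},
  ],
)

```text
t: 7.08
eef_pos: [0.5706, -0.3192, 0.0849]
ee_rot: [3.141, -0.0, -2.402]
force: [-1.3, -1.6, 0.5]
width: 0.0158
gripper_force: 29.9
```

>>> carry_out(
  commands=[
    {"dp": [0, 0, 0], "rotation": [0, 0, -6]},
    {"dp": [0, 0, 0], "rotation": [0, 0, -6]},
    {"dp": [0, 0, 0], "rotation": [0, 0, -6]},
    {"dp": [0, 0, 0], "rotation": [0, 0, -6]},
    {"dp": [0, 0, 0], "rotation": [0, 0, -6]},
    {"dp": [0, 0, 0], "rotation": [0, 0, -6]},
    {"dp": [0, 0, 0], "rotation": [0, 0, -6]},
    {"dp": [0, 0, 0], "rotation": [0, 0, 0]},
  ],
)

```text
t: 8.07
eef_pos: [0.5705, -0.3191, 0.0849]
ee_rot: [3.141, 0.0, -1.672]
force: [-2.1, -1.4, 2.0]
width: 0.016
gripper_force: 29.9
```

```bash
python3 -c "
from h import *
s=readout.get_state();print(s['moment'],np.degrees(s['ee_rot']))"
```

```text
[-0.46015056  0.96067496 -0.09754011] [ 1.79965531e+02  8.83215757e-03 -9.58106941e+01]
```

>>> carry_out(
  commands=[
    {"dp": [0, 0, 0], "rotation": [0, 0, 0]},
    {"dp": [0, 0, 0], "rotation": [0, 0, 0]},
    {"dp": [0, 0, 0], "rotation": [0, 0, 0]},
    {"dp": [0, 0, 0], "rotation": [0, 0, 0]},
    {"dp": [0, 0, -0.03], "rotation": [0, 0, 0]},
    {"dp": [0, 0, -0.06], "rotation": [0, 0, 0]},
    {"dp": [0, 0, -0.06], "rotation": [0, 0, 0]},
    {"dp": [0, 0, -0.06], "rotation": [0, 0, 0]},
  ],
  grip=0.087,
)

```text
t: 9.07
eef_pos: [0.5706, -0.319, 0.2971]
ee_rot: [-3.141, -0.0, -1.67]
force: [0.6, -0.5, -0.0]
width: 0.0857
gripper_force: 0.0
```

>>> carry_out(
  commands=[
    {"dp": [-0.05, 0, -0.02], "rotation": [0, 0, 0]},
    {"dp": [-0.05, 0, -0.02], "rotation": [0, 0, 0]},
    {"dp": [-0.05, 0, 0], "rotation": [0, 0, 0]},
    {"dp": [-0.04, 0, 0], "rotation": [0, 0, 0]},
    {"dp": [0, 0, 0], "rotation": [0, 0, 0]},
    {"dp": [0, 0, 0], "rotation": [0, 0, 0]},
  ],
)

```text
t: 9.82
eef_pos: [0.5895, -0.13, 0.335]
ee_rot: [-3.142, -0.0, -1.669]
force: [-0.1, -0.2, 0.7]
width: 0.0868
gripper_force: 0.0
```

```bash
python3 - <<'E'
from h import *
im,W,_=look("wrist"); save(im,"w2.png"); np.save("w2W.npy",W); np.save("w2i.npy",im)
s=readout.get_state(); print(s["eef_pos"],s["q"])
g=im.astype(int).max(-1)
D=(np.abs(W[...,2]-.052)<.006)&(g<60)&(np.hypot(W[...,0]-.59,W[...,1]+.13)<.11)
from scipy import ndimage as nd
D=nd.binary_opening(D,iterations=1)
print("deck",rect(W[D],0,1))
Bm=W[np.hypot(W[...,0]-.570,W[...,1]+.32)<.05]; print("bar",rect(Bm,.078,.1))
T=np.load("topW.npy"); import cv2
ti=cv2.imread("pics/top0.png"); ti=cv2.resize(ti,(512,384),interpolation=cv2.INTER_AREA).max(-1)
D=(np.abs(T[...,2]-.052)<.006)&(ti<60)&(np.hypot(T[...,0]-.59,T[...,1]+.13)<.12); print("top deck",rect(T[D],0,1))
for n in(1,2):
    W=np.load(f"w{n}W.npy"); i=np.load(f"w{n}i.npy").astype(int); m=(i[...,0]>130)&(i[...,1]<60)&(W[...,2]>.1)
    print("red",rect(W[m],.1,.2),np.nanpercentile(W[m],[5,50,95],axis=0) if m.any() else 0)
E
```

```text
[ 0.58950301 -0.1304659   0.33497621] [ 1.05517420e-01  2.00604112e-01 -1.75448249e-02  8.05028457e-05
 -1.35267037e+00 -2.04443063e-01]
deck (array([ 591.7, -131.6]), array([ 90. , 169.5]), 83.7, 4551)
bar (array([ 571.6, -313.1]), array([51. , 15.4]), 84.0, 606)
top deck (array([ 590.1, -167.3]), array([165.3, 169.3]), 83.8, 1220)
red (array([0., 0.]), array([0., 0.]), 0.0, 0) 0
red (array([ 431.8, -131.5]), array([20.3, 21.9]), 33.6, 27) [[ 0.42820147 -0.14390672  0.16521329]
 [ 0.43709392 -0.13466028  0.16632871]
 [ 0.44128    -0.12138527  0.16719894]]
```

View pics/w2.png

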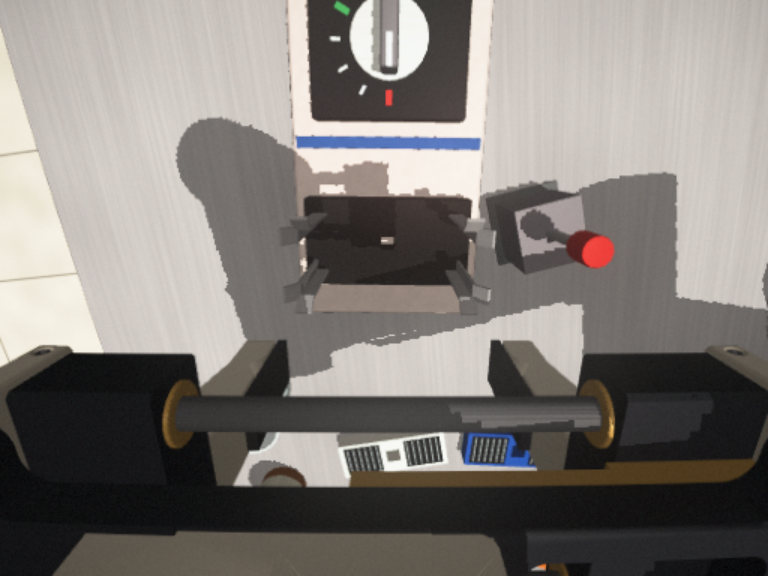

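Wrist view: the pointer is now on red at (388,97), the deck is at (388,240) and the red pin head at (590,250). The deck centre measures (0.592,-0.132) with a 90x169.5 mm outline, yaw about -6.2°. Next I'll look at the trays.

>>> carry_out(
  commands=[
    {"dp": [-0.0505, 0.011, -0.004], "rotation": [0, 0, 0]},
    {"dp": [-0.0505, 0.011, -0.004], "rotation": [0, 0, 0]},
    {"dp": [-0.0505, 0.011, -0.004], "rotation": [0, 0, 0]},
    {"dp": [-0.0505, 0.011, -0.004], "rotation": [0, 0, 0]},
    {"dp": [-0.0505, 0.011, -0.004], "rotation": [0, 0, 0]},
    {"dp": [-0.0505, 0.011, -0.004], "rotation": [0, 0, 0]},
    {"dp": [-0.0505, 0.011, 0], "rotation": [0, 0, 0]},
    {"dp": [0, 0, 0], "rotation": [0, 0, 0]},
  ],
)

```text
t: 10.88
eef_pos: [0.5477, 0.2313, 0.3582]
ee_rot: [3.141, -0.0, -1.668]
force: [-0.3, 0.0, -0.1]
width: 0.0871
gripper_force: 0.0
```

>>> carry_out(
  commands=[
    {"dp": [0, 0, 0], "rotation": [0, 0, 0]},
    {"dp": [0, 0, 0], "rotation": [0, 0, 0]},
  ],
)

```text
t: 11.12
eef_pos: [0.5481, 0.2279, 0.3591]
ee_rot: [-3.142, -0.0, -1.671]
force: [-0.8, 0.1, -0.6]
width: 0.0871
gripper_force: 0.0
```

```bash
cat >> h.py <<'E'
def tray(W,near,r=.085):
    "rect of tray top near a point: centre mm, sizes, long-axis angle"
    m=(np.hypot(W[...,0]-near[0],W[...,1]-near[1])<r)&(W[...,2]>.016)&(W[...,2]<.032)
    n,l,st,c=cv2.connectedComponentsWithStats(m.astype(np.uint8)); k=1+np.argmax(st[1:,4]); Q=W[l==k]
    (c,wh,a)=cv2.minAreaRect((Q[:,:2]*1000).astype(np.float32))
    if wh[0]<wh[1]: a+=90
    a=(a+90)%180-90
    return np.round(c,1),np.round(wh,1),round(a,1),len(Q),np.round(np.median(Q[:,2]),4)
E
python3 - <<'E'
from h import *
im,W,_=look("wrist"); save(im,"w3.png"); np.save("w3W.npy",W)
for n,p in dict(white=(.614,.158),blue=(.436,.175),orange=(.614,.277)).items(): print(n,tray(W,p),tray(np.load("topW.npy"),p))
go(.55,.226,.36,-95.7)
E
```

```text
white (array([605.4, 157.8]), array([152.8,  50.5]), 4.5, 2556, np.float64(0.0239)) (array([613.9, 159.6]), array([139.4,  49.7]), 4.5, 585, np.float64(0.0237))
blue (array([458., 159.]), array([ 49. , 121.2]), -9.2, 2062, np.float64(0.0241)) (array([434.4, 177.4]), array([ 49.9, 139.4]), -9.2, 609, np.float64(0.0234))
orange (array([611.8, 280.2]), array([ 50.9, 140.5]), -7.1, 2060, np.float64(0.024)) (array([612.8, 280.8]), array([ 50.3, 139.8]), -7.1, 599, np.float64(0.0236))
turn tool z -0.1 then dp [ 0.0018 -0.0021 -0.0009] now [0.5481 0.228  0.3591] -95.8 q1,q6 [ 0.72 -0.82]
```

View pics/w3.png

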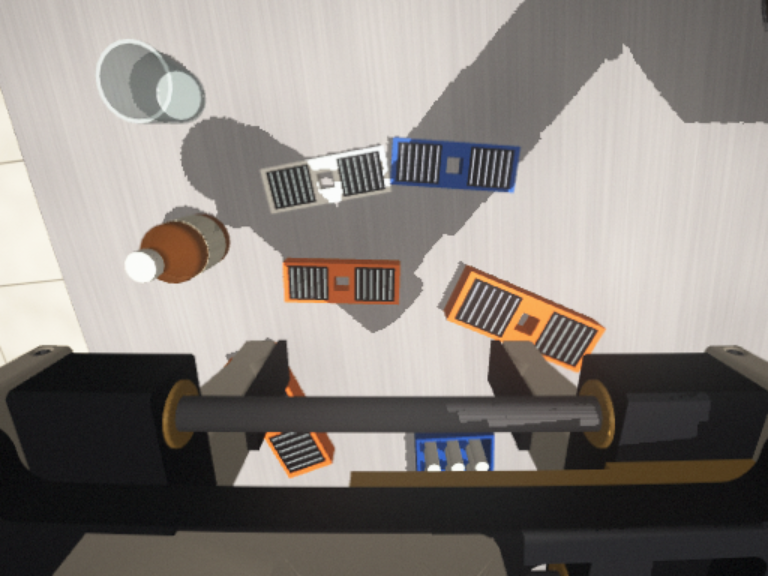

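The wrist view shows white (325,178), blue (453,164) and the small orange (342,280). Blue has already been knocked: it moved from (0.434,0.177) and now touches the end of white. I'll measure it by colour.

```bash
python3 - <<'E'
from h import *
im,W,_=look("wrist")
hs=cv2.cvtColor(im,cv2.COLOR_RGB2HSV); 
def R(m):
    n,l,st,c=cv2.connectedComponentsWithStats(m.astype(np.uint8)); k=1+np.argmax(st[1:,4]); return rect(W[l==k],.016,.032)
z=(W[...,2]>.016)&(W[...,2]<.032)&(np.hypot(W[...,0]-.54,W[...,1]-.16)<.2)
b=z&(hs[...,0]>105)&(hs[...,0]<130)&(hs[...,1]>120)
b=cv2.morphologyEx(b.astype(np.uint8),cv2.MORPH_CLOSE,np.ones((7,7)))>0
print("blue",R(b)); 
m=z&(W[...,1]<.22)&~cv2.dilate(b.astype(np.uint8),np.ones((3,3))).astype(bool); print("white",R(m))
c=rect(W[b],.016,.032)[0]/1000
go(c[0],c[1],.10,-5)
E
```

```text
blue (array([468.6, 157.3]), array([ 48.8, 138.7]), 80.6, 855)
white (array([612.4, 158.4]), array([139.6,  50.4]), 4.5, 2422)
turn tool z -90.7 then dp [-0.073   0.0775  0.2591] now [0.548  0.2281 0.3591] -95.7 q1,q6 [ 0.72 -0.82]
```

>>> carry_out(
  commands=[
    {"dp": [0, 0, 0], "rotation": [0, 0, -10.6]},
    {"dp": [0, 0, 0], "rotation": [0, 0, -10.6]},
    {"dp": [0, 0, 0], "rotation": [0, 0, -10.6]},
    {"dp": [0, 0, 0], "rotation": [0, 0, -10.6]},
    {"dp": [0, 0, 0], "rotation": [0, 0, -10.6]},
    {"dp": [0, 0, 0], "rotation": [0, 0, -10.6]},
    {"dp": [0, 0, 0], "rotation": [0, 0, -10.6]},
    {"dp": [0, 0, 0], "rotation": [0, 0, -10.6]},
  ],
)

```text
t: 12.22
eef_pos: [0.5479, 0.2284, 0.3591]
ee_rot: [-3.141, -0.0, -0.184]
force: [-0.7, 1.3, 0.9]
width: 0.0869
gripper_force: 0.0
```

>>> carry_out(
  commands=[
    {"dp": [-0.0335, 0.0414, 0], "rotation": [0, 0, -1.5]},
    {"dp": [-0.0333, 0.0414, 0.02], "rotation": [0, 0, 0]},
    {"dp": [0, 0, 0.06], "rotation": [0, 0, 0]},
    {"dp": [0, 0, 0.06], "rotation": [0, 0, 0]},
    {"dp": [0, 0, 0.06], "rotation": [0, 0, 0]},
    {"dp": [0, 0, 0.05], "rotation": [0, 0, 0]},
    {"dp": [0, 0, 0], "rotation": [0, 0, 0]},
    {"dp": [0, 0, 0], "rotation": [0, 0, 0]},
  ],
)

```text
t: 13.22
eef_pos: [0.4687, 0.1599, 0.1108]
ee_rot: [-3.141, -0.002, -0.163]
force: [-0.5, 0.4, 0.4]
width: 0.0869
gripper_force: 0.0
```

```bash
python3 -c "
from h import *
go(.4686,.1573,.028,-9.4)
im,W,_=look('wrist');save(im,'w4.png')"
```

```text
turn tool z 0.1 then dp [0.0003 0.0026 0.0828] now [0.4687 0.1599 0.1108] -9.3 q1,q6 [0.73 0.68]
```

>>> carry_out(
  commands=[
    {"dp": [0, 0.0026, 0.04], "rotation": [0, 0, 0]},
    {"dp": [0, 0, 0.03], "rotation": [0, 0, 0]},
    {"dp": [0, 0, 0.0128], "rotation": [0, 0, 0]},
    {"dp": [0, 0, 0], "rotation": [0, 0, 0]},
    {"dp": [0, 0, 0], "rotation": [0, 0, 0]},
  ],
)

```text
t: 13.9
eef_pos: [0.468, 0.1577, 0.0276]
ee_rot: [-3.14, -0.002, -0.163]
force: [0.3, -0.6, -0.0]
width: 0.087
gripper_force: 0.0
```

>>> carry_out(
  commands=[
    {"dp": [0, 0, 0], "rotation": [0, 0, 0]},
    {"dp": [0, 0, 0], "rotation": [0, 0, 0]},
    {"dp": [0, 0, 0], "rotation": [0, 0, 0]},
    {"dp": [0, 0, 0], "rotation": [0, 0, 0]},
    {"dp": [0, 0, 0], "rotation": [0, 0, 0]},
    {"dp": [0, 0, 0], "rotation": [0, 0, 0]},
  ],
  grip=0.03,
  force=30,
)

```text
t: 14.65
eef_pos: [0.4671, 0.157, 0.0262]
ee_rot: [-3.141, -0.0, -0.163]
force: [-0.5, 0.9, 1.7]
width: 0.0497
gripper_force: 30.1
```

>>> carry_out(
  commands=[
    {"dp": [0, 0, -0.01], "rotation": [0, 0, 0]},
    {"dp": [0, 0, -0.04], "rotation": [0, 0, 0]},
    {"dp": [0, 0, -0.05], "rotation": [0, 0, 0]},
    {"dp": [0, 0, -0.06], "rotation": [0, 0, 0]},
    {"dp": [0, 0, -0.05], "rotation": [0, 0, 0]},
    {"dp": [0, 0, 0], "rotation": [0, 0, 0]},
  ],
)

```text
t: 15.4
eef_pos: [0.4685, 0.1578, 0.2408]
ee_rot: [-3.136, -0.006, -0.163]
force: [-0.3, 0.1, -3.5]
width: 0.0499
gripper_force: 30.1
```

```bash
python3 -c "
from h import *
go(.5917,-.1316,.238,-6.2)
im,W,_=look('wrist')
P=W[(np.abs(W[...,2]-readout.get_state()['eef_pos'][2])<.05)]
s=readout.get_state();print(s['force'],s['moment'],s['width'])
save(im,'w5.png')"
```

```text
turn tool z -3.1 then dp [0.1537 0.2744 0.0028] now [0.4685 0.1578 0.2408] -9.3 q1,q6 [0.72 0.68]
[-0.58860591 -0.13077341 -3.83332515] [-0.09675552  0.26040235 -0.00029456] 0.04974410188085271
```

View pics/w5.png

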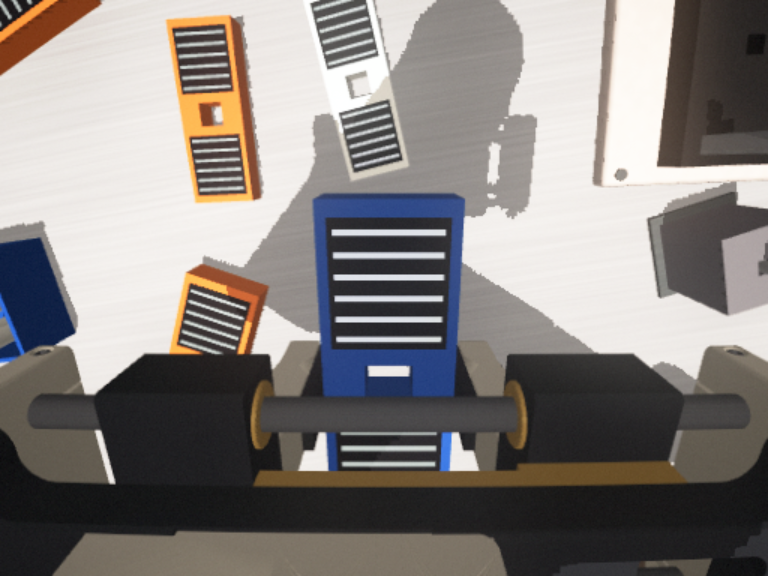

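```bash
cat >> h.py <<'E'
def held():
    "held tray top in tool frame: far-end x, mid y, height, slope"
    im,W,cm=look("wrist"); s=readout.get_state()
    R=Rn.from_euler("xyz",s["ee_rot"]).as_matrix(); L=(W-s["eef_pos"])@R
    m=(np.abs(L[...,2])<.03)&(L[...,0]>0.015)&(np.abs(L[...,1])<.035)&(L[...,0]<.1)
    m=cv2.morphologyEx(m.astype(np.uint8),cv2.MORPH_OPEN,np.ones((5,5)))>0
    Q=L[m]; top=Q[(Q[:,2]<np.percentile(Q[:,2],60)+.004)&(Q[:,0]>.025)]
    k=np.polyfit(top[:,0],top[:,2],1); e=top[top[:,0]>np.percentile(top[:,0],97)]
    (c,wh,a)=cv2.minAreaRect((top[:,:2]*1000).astype(np.float32))
    print("far x %.4f"%np.percentile(top[:,0],99.5),"rect",np.round(c,1),np.round(wh,1),round(a,1),"top z@.04 %.4f slope %.3f"%(np.polyval(k,.04),k[0]))
E
python3 -c "
from h import *
held()"
```

```text
far x 0.0721 rect [48.6 -0. ] [47.2 50.3] 0.1 top z@.04 0.0002 slope 0.004
```

>>> carry_out(
  commands=[
    {"dp": [0.026, 0.0457, 0], "rotation": [0, 0, -3.1]},
    {"dp": [0.0256, 0.0457, 0], "rotation": [0, 0, 0]},
    {"dp": [0.0256, 0.0457, 0], "rotation": [0, 0, 0]},
    {"dp": [0.0256, 0.0457, 0], "rotation": [0, 0, 0]},
    {"dp": [0.0256, 0.0457, 0], "rotation": [0, 0, 0]},
    {"dp": [0.0256, 0.0457, 0], "rotation": [0, 0, 0]},
    {"dp": [0, 0, 0], "rotation": [0, 0, 0]},
    {"dp": [0, 0, 0], "rotation": [0, 0, 0]},
  ],
)

```text
t: 16.5
eef_pos: [0.5864, -0.1336, 0.2339]
ee_rot: [3.141, 0.004, -0.11]
force: [0.1, 0.4, -3.4]
width: 0.0496
gripper_force: 30.1
```

```bash
python3 -c "
from h import *
go(.5917,-.1316,.238,-6.2); held()"
```

```text
turn tool z -0.1 then dp [ 0.005  -0.0026 -0.0041] now [ 0.5864 -0.1336  0.2339] -6.3 q1,q6 [0.1  1.36]
far x 0.0712 rect [48.1  1.3] [46.3 50.2] 0.0 top z@.04 0.0028 slope 0.009
```

>>> carry_out(
  commands=[
    {"dp": [0.0037, -0.0026, 0], "rotation": [0, 0, 0]},
    {"dp": [0, 0, 0.03], "rotation": [0, 0, 0]},
    {"dp": [0, 0, 0.02], "rotation": [0, 0, 0]},
    {"dp": [0, 0, 0], "rotation": [0, 0, 0]},
    {"dp": [0, 0, 0], "rotation": [0, 0, 0]},
  ],
)

```text
t: 17.18
eef_pos: [0.5923, -0.1308, 0.1873]
ee_rot: [3.141, -0.001, -0.108]
force: [0.6, -0.4, -2.6]
width: 0.0497
gripper_force: 30.1
```

```bash
python3 -c "
from h import *
go(.5917,-.1316,.083,-6.2)"
```

```text
turn tool z 0.0 then dp [-0.0005  0.0009  0.1043] now [ 0.5923 -0.1308  0.1873] -6.2 q1,q6 [0.1  1.36]
```

>>> carry_out(
  commands=[
    {"dp": [-0.002, 0.0009, 0.02], "rotation": [0, 0, 0]},
    {"dp": [0, 0, 0.03], "rotation": [0, 0, 0]},
    {"dp": [0, 0, 0.03], "rotation": [0, 0, 0]},
    {"dp": [0, 0, 0.02], "rotation": [0, 0, 0]},
    {"dp": [0, 0, 0], "rotation": [0, 0, 0]},
    {"dp": [0, 0, 0], "rotation": [0, 0, 0]},
  ],
)

```text
t: 17.92
eef_pos: [0.5907, -0.1319, 0.0878]
ee_rot: [-3.142, -0.002, -0.108]
force: [1.1, -0.3, -1.9]
width: 0.0498
gripper_force: 30.1
```

>>> carry_out(
  commands=[
    {"dp": [0, 0, 0.003], "rotation": [0, 0, 0]},
    {"dp": [0, 0, 0.003], "rotation": [0, 0, 0]},
    {"dp": [0, 0, 0.003], "rotation": [0, 0, 0]},
    {"dp": [0, 0, 0], "rotation": [0, 0, 0]},
  ],
)

```text
t: 18.42
eef_pos: [0.5898, -0.132, 0.0783]
ee_rot: [3.141, -0.001, -0.109]
force: [-3.3, 1.5, 6.7]
width: 0.0498
gripper_force: 30.1
```

Seated: contact came at the expected height. I release it and rise, then go for orange.

>>> carry_out(
  commands=[
    {"dp": [0, 0, 0], "rotation": [0, 0, 0]},
    {"dp": [0, 0, 0], "rotation": [0, 0, 0]},
    {"dp": [0, 0, 0], "rotation": [0, 0, 0]},
    {"dp": [0, 0, -0.02], "rotation": [0, 0, 0]},
    {"dp": [0, 0, -0.06], "rotation": [0, 0, 0]},
    {"dp": [0, 0, -0.06], "rotation": [0, 0, 0]},
    {"dp": [0, 0, -0.06], "rotation": [0, 0, 0]},
    {"dp": [0, 0, -0.06], "rotation": [0, 0, 0]},
  ],
  grip=0.075,
)

```text
t: 19.42
eef_pos: [0.5891, -0.132, 0.3392]
ee_rot: [-3.141, -0.0, -0.109]
force: [1.1, -0.2, -0.4]
width: 0.0752
gripper_force: 0.0
```

>>> carry_out(
  commands=[
    {"dp": [-0.08, 0, 0], "rotation": [0, 0, 0]},
    {"dp": [-0.02, 0, 0], "rotation": [0, 0, 0]},
    {"dp": [0, 0, 0], "rotation": [0, 0, 0]},
    {"dp": [0, 0, 0], "rotation": [0, 0, 0]},
  ],
  grip=0.087,
)

```text
t: 19.92
eef_pos: [0.5079, -0.123, 0.3372]
ee_rot: [-3.142, -0.0, -0.109]
force: [1.1, 0.3, -0.6]
width: 0.0869
gripper_force: 0.0
```

```bash
python3 - <<'E'
from h import *
im,W,_=look("wrist"); save(im,"w6.png"); np.save("w6W.npy",W)
m=(np.abs(W[...,2]-.076)<.007)&(np.abs(W[...,0]-.5917)<.085)&(np.abs(W[...,1]+.1316)<.045)
print("on deck",rect(W[m],.06,.09),np.median(W[m][:,2]))
go(.612,.28,.12,-7.1)
E
```

```text
on deck (array([ 591.4, -130.8]), array([ 61.1, 150.6]), 83.7, 3702) 0.07604270999183968
turn tool z 0.9 then dp [ 0.0533 -0.4127  0.2169] now [ 0.5081 -0.123   0.3369] -6.2 q1,q6 [0.14 1.32]
```

View pics/w6.png

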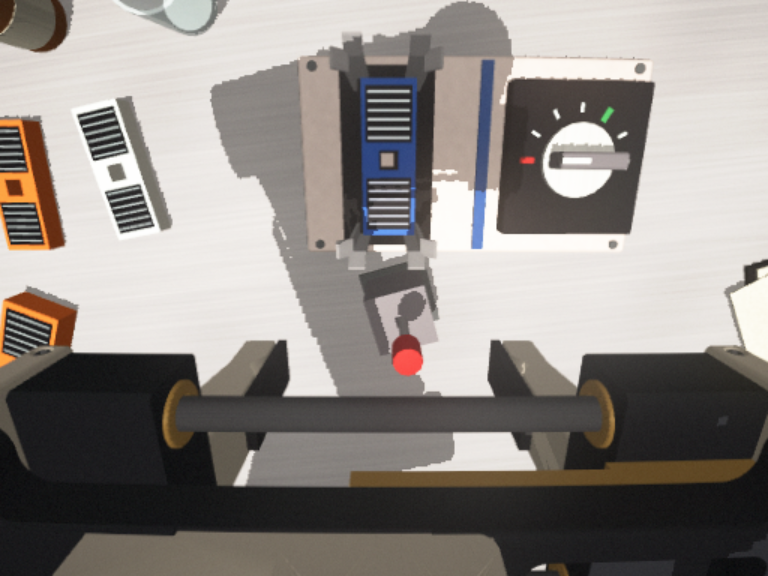

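The blue tray sits centred between the posts at (388,155), and the dial is on red. Next is the orange tray.

>>> carry_out(
  commands=[
    {"dp": [0.0067, -0.0516, 0], "rotation": [0, 0, 0.9]},
    {"dp": [0.0067, -0.0516, 0], "rotation": [0, 0, 0]},
    {"dp": [0.0067, -0.0516, 0], "rotation": [0, 0, 0]},
    {"dp": [0.0067, -0.0516, 0.01], "rotation": [0, 0, 0]},
    {"dp": [0.0067, -0.0516, 0.02], "rotation": [0, 0, 0]},
    {"dp": [0.0067, -0.0516, 0.02], "rotation": [0, 0, 0]},
    {"dp": [0.0067, -0.0516, 0.02], "rotation": [0, 0, 0]},
    {"dp": [0.0067, -0.0516, 0.02], "rotation": [0, 0, 0]},
  ],
)

```text
t: 20.98
eef_pos: [0.6121, 0.2821, 0.2453]
ee_rot: [3.14, 0.001, -0.125]
force: [0.5, 0.5, 0.6]
width: 0.0869
gripper_force: 0.0
```

>>> carry_out(
  commands=[
    {"dp": [-0.03, 0, 0], "rotation": [0, 0, 0]},
    {"dp": [0, 0, 0], "rotation": [0, 0, 0]},
    {"dp": [0, 0, 0], "rotation": [0, 0, 0]},
  ],
)

```text
t: 21.35
eef_pos: [0.5821, 0.2841, 0.2469]
ee_rot: [3.141, -0.0, -0.125]
force: [0.0, 0.1, -0.3]
width: 0.0868
gripper_force: 0.0
```

```bash
cat >> h.py <<'E'
def find(lab,ang):
    "tray by colour in the wrist view (orange/white) -> rect, and shift to grasp"
    im,W,_=look("wrist"); s=readout.get_state(); R=Rn.from_euler("xyz",s["ee_rot"]).as_matrix()
    for r in vision.trace(lab,"wrist"):
        m=r["pixels"]; q=W[m]; z=q[(q[:,2]>.016)&(q[:,2]<.034)]
        if len(z)<200: continue
        c,wh,a,n=rect(q,.018,.032); print(round(r["score"],2),c,wh,a,n,np.round(np.median(z[:,2]),4)); go(c[0]/1000,c[1]/1000,.028,ang)
    return im,W
E
python3 -c "
from h import *
im,W=find('tray2_mid',-7.1); print(tray(W,(.612,.28)));save(im,'w7.png')"
```

```text
0.91 [400.2 347.7] [ 66.6 167.3] 61.2 903 0.0323
turn tool z -0.1 then dp [-0.1885 -0.0411  0.2193] now [0.5822 0.2836 0.2473] -7.2 q1,q6 [0.75 0.69]
0.64 [718.6 455.5] [ 68.4 189.1] 17.1 3990 0.0321
turn tool z -0.1 then dp [ 0.1141 -0.1874  0.2193] now [0.5822 0.2836 0.2473] -7.2 q1,q6 [0.75 0.69]
(array([611.6, 280.7]), array([ 50.1, 139.6]), -7.1, 3907, np.float64(0.024))
```

>>> carry_out(
  commands=[
    {"dp": [0.0295, -0.0008, 0.03], "rotation": [0, 0, 0]},
    {"dp": [0, 0, 0.06], "rotation": [0, 0, 0]},
    {"dp": [0, 0, 0.06], "rotation": [0, 0, 0]},
    {"dp": [0, 0, 0.04], "rotation": [0, 0, 0]},
    {"dp": [0, 0, 0.02], "rotation": [0, 0, 0]},
    {"dp": [0, 0, 0.009], "rotation": [0, 0, 0]},
    {"dp": [0, 0, 0], "rotation": [0, 0, 0]},
    {"dp": [0, 0, 0], "rotation": [0, 0, 0]},
  ],
)

```text
t: 22.45
eef_pos: [0.6117, 0.2814, 0.0296]
ee_rot: [-3.14, -0.002, -0.125]
force: [-0.1, -0.5, -0.4]
width: 0.087
gripper_force: 0.0
```

>>> carry_out(
  commands=[
    {"dp": [0, 0, 0], "rotation": [0, 0, 0]},
    {"dp": [0, 0, 0], "rotation": [0, 0, 0]},
    {"dp": [0, 0, 0], "rotation": [0, 0, 0]},
    {"dp": [0, 0, 0], "rotation": [0, 0, 0]},
    {"dp": [0, 0, 0], "rotation": [0, 0, 0]},
    {"dp": [0, 0, 0], "rotation": [0, 0, 0]},
  ],
  grip=0.03,
  force=30,
)

```text
t: 23.2
eef_pos: [0.6109, 0.281, 0.0282]
ee_rot: [-3.142, -0.0, -0.125]
force: [-0.7, 0.1, 1.4]
width: 0.0497
gripper_force: 30.0
```

>>> carry_out(
  commands=[
    {"dp": [0, 0, -0.01], "rotation": [0, 0, 0]},
    {"dp": [0, 0, -0.04], "rotation": [0, 0, 0]},
    {"dp": [0, 0, -0.05], "rotation": [0, 0, 0]},
    {"dp": [0, 0, -0.06], "rotation": [0, 0, 0]},
    {"dp": [0, 0, -0.05], "rotation": [0, 0, 0]},
    {"dp": [0, 0, 0], "rotation": [0, 0, 0]},
    {"dp": [0, 0, 0], "rotation": [0, 0, 0]},
  ],
)

```text
t: 24.08
eef_pos: [0.6103, 0.2808, 0.238]
ee_rot: [-3.141, 0.001, -0.125]
force: [0.3, 0.5, -1.7]
width: 0.0496
gripper_force: 30.0
```

```bash
python3 -c "
from h import *
go(.5917,-.1316,.238,-6.2);held()"
```

```text
turn tool z -1.0 then dp [ 0.0261  0.412  -0.    ] now [0.6103 0.2808 0.238 ] -7.2 q1,q6 [0.72 0.73]
far x 0.0709 rect [48.   0.4] [50.5 46.1] 90.0 top z@.04 0.0031 slope 0.005
```

>>> carry_out(
  commands=[
    {"dp": [0.0031, 0.0515, 0], "rotation": [0, 0, -1]},
    {"dp": [0.0031, 0.0515, 0], "rotation": [0, 0, 0]},
    {"dp": [0.0031, 0.0515, 0], "rotation": [0, 0, 0]},
    {"dp": [0.0031, 0.0515, 0], "rotation": [0, 0, 0]},
    {"dp": [0.0031, 0.0515, 0], "rotation": [0, 0, 0]},
    {"dp": [0.0031, 0.0515, 0], "rotation": [0, 0, 0]},
    {"dp": [0.0031, 0.0515, 0], "rotation": [0, 0, 0]},
    {"dp": [0.0031, 0.0515, 0], "rotation": [0, 0, 0]},
  ],
)

```text
t: 25.12
eef_pos: [0.5894, -0.1328, 0.2364]
ee_rot: [3.141, 0.003, -0.107]
force: [0.9, -0.3, -1.3]
width: 0.0496
gripper_force: 30.0
```

>>> carry_out(
  commands=[
    {"dp": [0, 0, 0], "rotation": [0, 0, 0]},
    {"dp": [0, 0, 0], "rotation": [0, 0, 0]},
  ],
)

```text
t: 25.38
eef_pos: [0.5898, -0.1315, 0.2367]
ee_rot: [3.141, 0.003, -0.108]
force: [0.7, 0.4, -1.8]
width: 0.0499
gripper_force: 30.0
```

```bash
python3 -c "
from h import *
go(.5907,-.1316,.104,-6.2);held()"
```

```text
turn tool z -0.0 then dp [0.0009 0.     0.1327] now [ 0.5898 -0.1315  0.2367] -6.2 q1,q6 [0.1  1.36]
far x 0.0705 rect [47.8  1.4] [45.6 50.3] 0.0 top z@.04 0.0044 slope 0.007
```

>>> carry_out(
  commands=[
    {"dp": [0.001, 0, 0.03], "rotation": [0, 0, 0]},
    {"dp": [0, 0, 0.03], "rotation": [0, 0, 0]},
    {"dp": [0, 0, 0.03], "rotation": [0, 0, 0]},
    {"dp": [0, 0, 0.03], "rotation": [0, 0, 0]},
    {"dp": [0, 0, 0], "rotation": [0, 0, 0]},
    {"dp": [0, 0, 0], "rotation": [0, 0, 0]},
  ],
)

```text
t: 26.18
eef_pos: [0.5923, -0.1307, 0.1192]
ee_rot: [3.141, -0.001, -0.106]
force: [0.6, 0.0, -1.3]
width: 0.0499
gripper_force: 30.0
```

>>> carry_out(
  commands=[
    {"dp": [0, 0, 0.004], "rotation": [0, 0, 0]},
    {"dp": [0, 0, 0.004], "rotation": [0, 0, 0]},
    {"dp": [0, 0, 0.004], "rotation": [0, 0, 0]},
    {"dp": [0, 0, 0.001], "rotation": [0, 0, 0]},
    {"dp": [0, 0, 0], "rotation": [0, 0, 0]},
  ],
)

```text
t: 26.8
eef_pos: [0.5914, -0.1314, 0.1051]
ee_rot: [3.142, 0.0, -0.107]
force: [-1.1, -0.3, -2.3]
width: 0.0501
gripper_force: 30.0
```

>>> carry_out(
  commands=[
    {"dp": [0, 0, 0.0015], "rotation": [0, 0, 0]},
    {"dp": [0, 0, 0.0015], "rotation": [0, 0, 0]},
    {"dp": [0, 0, 0], "rotation": [0, 0, 0]},
  ],
)

```text
t: 27.18
eef_pos: [0.5917, -0.1314, 0.1042]
ee_rot: [3.141, -0.001, -0.107]
force: [-5.9, 1.3, 13.8]
width: 0.0497
gripper_force: 30.0
```

>>> carry_out(
  commands=[
    {"dp": [0, 0, 0], "rotation": [0, 0, 0]},
    {"dp": [0, 0, 0], "rotation": [0, 0, 0]},
    {"dp": [0, 0, 0], "rotation": [0, 0, 0]},
    {"dp": [0, 0, -0.02], "rotation": [0, 0, 0]},
    {"dp": [0, 0, -0.06], "rotation": [0, 0, 0]},
    {"dp": [0, 0, -0.06], "rotation": [0, 0, 0]},
    {"dp": [0, 0, -0.06], "rotation": [0, 0, 0]},
    {"dp": [0, 0, -0.05], "rotation": [0, 0, 0]},
  ],
  grip=0.075,
)

```text
t: 28.18
eef_pos: [0.5915, -0.1315, 0.3548]
ee_rot: [-3.141, -0.002, -0.107]
force: [0.7, -0.3, 0.4]
width: 0.0752
gripper_force: 0.0
```

>>> carry_out(
  commands=[
    {"dp": [-0.08, 0, 0], "rotation": [0, 0, 0]},
    {"dp": [-0.02, 0, 0], "rotation": [0, 0, 0]},
    {"dp": [0, 0, 0], "rotation": [0, 0, 0]},
    {"dp": [0, 0, 0], "rotation": [0, 0, 0]},
  ],
  grip=0.087,
)

```text
t: 28.68
eef_pos: [0.5099, -0.1225, 0.3522]
ee_rot: [3.142, -0.0, -0.107]
force: [0.1, -0.3, -0.8]
width: 0.0871
gripper_force: 0.0
```

```bash
cat >> h.py <<'E'
def ondeck(zt):
    im,W,_=look("wrist")
    m=(np.abs(W[...,2]-zt)<.006)&(np.abs(W[...,0]-.5917)<.085)&(np.abs(W[...,1]+.1316)<.045)
    n,l,st,c=cv2.connectedComponentsWithStats(cv2.morphologyEx(m.astype(np.uint8),cv2.MORPH_OPEN,np.ones((9,9)))); k=1+np.argmax(st[1:,4])
    print("on deck",rect(W[l==k],0,1),np.median(W[l==k][:,2])); return im,W
E
python3 -c "
from h import *
im,W=ondeck(.1); print(tray(W,(.612,.158))); 
go(.612,.158,.24,4.5)"
```

```text
on deck (array([ 592.5, -132.1]), array([ 50.1, 138.9]), 84.0, 3576) 0.10005344484063977
(array([612.3, 158.7]), array([141.3,  53.1]), 4.4, 2686, np.float64(0.0239))
turn tool z -10.6 then dp [ 0.1236 -0.2717  0.1118] now [ 0.5101 -0.1225  0.3518] -6.1 q1,q6 [0.14 1.32]
```

>>> carry_out(
  commands=[
    {"dp": [0, 0, 0], "rotation": [0, 0, -10.6]},
    {"dp": [0.0206, -0.0453, 0.0186], "rotation": [0, 0, 0]},
    {"dp": [0.0206, -0.0453, 0.0186], "rotation": [0, 0, 0]},
    {"dp": [0.0206, -0.0453, 0.0186], "rotation": [0, 0, 0]},
    {"dp": [0.0206, -0.0453, 0.0186], "rotation": [0, 0, 0]},
    {"dp": [0.0206, -0.0453, 0.0186], "rotation": [0, 0, 0]},
    {"dp": [0.0206, -0.0453, 0.0186], "rotation": [0, 0, 0]},
    {"dp": [-0.03, 0, 0], "rotation": [0, 0, 0]},
  ],
)

```text
t: 29.72
eef_pos: [0.5828, 0.1586, 0.2346]
ee_rot: [3.138, 0.007, 0.079]
force: [-1.3, -0.6, -0.5]
width: 0.0866
gripper_force: 0.0
```

>>> carry_out(
  commands=[
    {"dp": [0, 0, 0], "rotation": [0, 0, 0]},
    {"dp": [0, 0, 0], "rotation": [0, 0, 0]},
  ],
)

```text
t: 29.98
eef_pos: [0.5824, 0.1559, 0.2404]
ee_rot: [3.141, -0.0, 0.078]
force: [0.4, -0.0, 0.1]
width: 0.0871
gripper_force: 0.0
```

```bash
python3 -c "
from h import *
im,W,_=look('wrist'); c=tray(W,(.612,.158)); print(c)
go(c[0][0]/1000,c[0][1]/1000,.028,4.4)"
```

```text
(array([612.3, 159.2]), array([140.1,  50.1]), 4.5, 4025, np.float64(0.0241))
turn tool z 0.0 then dp [ 0.03   -0.0012  0.2125] now [0.5825 0.1557 0.2405] 4.4 q1,q6 [0.59 1.06]
```

>>> carry_out(
  commands=[
    {"dp": [0.03, -0.0012, 0.03], "rotation": [0, 0, 0]},
    {"dp": [0, 0, 0.06], "rotation": [0, 0, 0]},
    {"dp": [0, 0, 0.055], "rotation": [0, 0, 0]},
    {"dp": [0, 0, 0.04], "rotation": [0, 0, 0]},
    {"dp": [0, 0, 0.02], "rotation": [0, 0, 0]},
    {"dp": [0, 0, 0.0075], "rotation": [0, 0, 0]},
    {"dp": [0, 0, 0], "rotation": [0, 0, 0]},
    {"dp": [0, 0, 0], "rotation": [0, 0, 0]},
  ],
)

```text
t: 31.02
eef_pos: [0.6124, 0.1596, 0.0293]
ee_rot: [-3.141, -0.002, 0.078]
force: [-0.5, -0.1, 0.3]
width: 0.087
gripper_force: 0.0
```

>>> carry_out(
  commands=[
    {"dp": [0, 0, 0], "rotation": [0, 0, 0]},
    {"dp": [0, 0, 0], "rotation": [0, 0, 0]},
    {"dp": [0, 0, 0], "rotation": [0, 0, 0]},
    {"dp": [0, 0, 0], "rotation": [0, 0, 0]},
    {"dp": [0, 0, 0], "rotation": [0, 0, 0]},
    {"dp": [0, 0, 0], "rotation": [0, 0, 0]},
  ],
  grip=0.03,
  force=30,
)

```text
t: 31.78
eef_pos: [0.6115, 0.1593, 0.0281]
ee_rot: [3.142, -0.0, 0.078]
force: [-0.8, 0.5, 1.2]
width: 0.0502
gripper_force: 30.0
```

>>> carry_out(
  commands=[
    {"dp": [0, 0, -0.01], "rotation": [0, 0, 0]},
    {"dp": [0, 0, -0.04], "rotation": [0, 0, 0]},
    {"dp": [0, 0, -0.05], "rotation": [0, 0, 0]},
    {"dp": [0, 0, -0.06], "rotation": [0, 0, 0]},
    {"dp": [0, 0, -0.05], "rotation": [0, 0, 0]},
    {"dp": [0, 0, 0], "rotation": [0, 0, 10.6]},
    {"dp": [0, 0, 0], "rotation": [0, 0, 0]},
  ],
)

```text
t: 32.65
eef_pos: [0.611, 0.1591, 0.2386]
ee_rot: [-3.141, 0.0, -0.107]
force: [-0.1, 0.3, -4.1]
width: 0.0494
gripper_force: 30.0
```

```bash
python3 -c "
from h import *
go(.592,-.1318,.24,-6.2);held()"
```

```text
turn tool z 0.1 then dp [ 0.0125  0.2913 -0.0014] now [0.611  0.1591 0.2386] -6.1 q1,q6 [0.56 0.9 ]
far x 0.0714 rect [48.3  0.5] [46.6 50.5] 0.0 top z@.04 0.0031 slope 0.005
```

>>> carry_out(
  commands=[
    {"dp": [0.0019, 0.0486, 0], "rotation": [0, 0, 0]},
    {"dp": [0.0019, 0.0486, 0], "rotation": [0, 0, 0]},
    {"dp": [0.0019, 0.0486, 0], "rotation": [0, 0, 0]},
    {"dp": [0.0019, 0.0486, 0], "rotation": [0, 0, 0]},
    {"dp": [0.0019, 0.0486, 0], "rotation": [0, 0, 0]},
    {"dp": [0.0019, 0.0486, 0], "rotation": [0, 0, 0]},
    {"dp": [0, 0, 0], "rotation": [0, 0, 0]},
    {"dp": [0, 0, 0], "rotation": [0, 0, 0]},
  ],
)

```text
t: 33.7
eef_pos: [0.5911, -0.1321, 0.2371]
ee_rot: [3.141, 0.002, -0.106]
force: [-0.0, 1.3, -2.7]
width: 0.0497
gripper_force: 30.0
```

```bash
python3 -c "
from h import *
go(.5908,-.1318,.128,-6.2);held()"
```

```text
turn tool z 0.1 then dp [-0.0003 -0.0002  0.1091] now [ 0.5911 -0.1321  0.2371] -6.1 q1,q6 [0.1  1.36]
far x 0.0711 rect [48.1  1.3] [46.2 50.2] 0.0 top z@.04 0.0042 slope 0.007
```

>>> carry_out(
  commands=[
    {"dp": [0, 0, 0.03], "rotation": [0, 0, 0]},
    {"dp": [0, 0, 0.03], "rotation": [0, 0, 0]},
    {"dp": [0, 0, 0.03], "rotation": [0, 0, 0]},
    {"dp": [0, 0, 0.01], "rotation": [0, 0, 0]},
    {"dp": [0, 0, 0], "rotation": [0, 0, 0]},
    {"dp": [0, 0, 0], "rotation": [0, 0, 0]},
  ],
)

```text
t: 34.5
eef_pos: [0.5926, -0.1316, 0.1394]
ee_rot: [-3.142, -0.002, -0.106]
force: [0.4, 1.3, -2.1]
width: 0.0498
gripper_force: 30.0
```

>>> carry_out(
  commands=[
    {"dp": [0, 0, 0.004], "rotation": [0, 0, 0]},
    {"dp": [0, 0, 0.003], "rotation": [0, 0, 0]},
    {"dp": [0, 0, 0.002], "rotation": [0, 0, 0]},
    {"dp": [0, 0, 0.0015], "rotation": [0, 0, 0]},
    {"dp": [0, 0, 0], "rotation": [0, 0, 0]},
  ],
)

```text
t: 35.12
eef_pos: [0.5916, -0.132, 0.1281]
ee_rot: [3.141, -0.0, -0.107]
force: [-2.9, 1.7, 3.9]
width: 0.0501
gripper_force: 30.0
```

>>> carry_out(
  commands=[
    {"dp": [0, 0, 0], "rotation": [0, 0, 0]},
    {"dp": [0, 0, 0], "rotation": [0, 0, 0]},
    {"dp": [0, 0, 0], "rotation": [0, 0, 0]},
    {"dp": [0, 0, -0.02], "rotation": [0, 0, 0]},
    {"dp": [0, 0, -0.06], "rotation": [0, 0, 0]},
    {"dp": [0, 0, -0.06], "rotation": [0, 0, 0]},
    {"dp": [0, 0, -0.06], "rotation": [0, 0, 0]},
    {"dp": [0, 0, -0.03], "rotation": [0, 0, 0]},
  ],
  grip=0.075,
)

```text
t: 36.12
eef_pos: [0.5923, -0.1321, 0.3618]
ee_rot: [-3.141, -0.005, -0.107]
force: [0.6, 0.0, -0.9]
width: 0.0751
gripper_force: 0.0
```

>>> carry_out(
  commands=[
    {"dp": [-0.06, 0, 0], "rotation": [0, 0, 0]},
    {"dp": [-0.06, 0, 0], "rotation": [0, 0, 0]},
    {"dp": [-0.06, 0, 0], "rotation": [0, 0, 0]},
    {"dp": [-0.03, 0, 0], "rotation": [0, 0, 0]},
    {"dp": [0, 0, 0], "rotation": [0, 0, 0]},
    {"dp": [0, 0, 0], "rotation": [0, 0, 0]},
  ],
  grip=0.087,
)

```text
t: 36.88
eef_pos: [0.3832, -0.1094, 0.3579]
ee_rot: [-3.141, -0.001, -0.107]
force: [0.4, -0.0, 0.7]
width: 0.0872
gripper_force: 0.0
```

```bash
cat >> h.py <<'E'
def redhead(im,W):
    i=im.astype(int); m=(i[...,0]>90)&(i[...,1]<i[...,0]*.4)&(i[...,2]<i[...,0]*.4)&(np.hypot(W[...,0]-.435,W[...,1]+.13)<.08)&(W[...,2]>.1)
    Q=W[m]; t=Q[Q[:,2]>np.percentile(Q[:,2],95)-.004]
    pl=np.linalg.lstsq(np.c_[t[:,:2]-t[:,:2].mean(0),np.ones(len(t))],t[:,2],rcond=None)[0]
    print("head top circle",cv2.minEnclosingCircle((t[:,:2]*1000).astype(np.float32)),rect(t,0,1),"n",len(t),"z",pl[2],"slope",pl[:2])
E
python3 -c "
from h import *
im,W=ondeck(.124); redhead(im,W); np.save('w8W.npy',W); np.save('w8i.npy',im)
save(im,'w8.png'); s=readout.get_state(); print(s['eef_pos'],s['force'])"
```

```text
on deck (array([ 555.1, -128.6]), array([50.6, 65.2]), 83.6, 2308) 0.12399441132105007
head top circle ((429.4872741699219, -131.32366943359375), 12.436710357666016) (array([ 429.4, -131.6]), array([22.6, 24.6]), 84.3, 340) n 340 z 0.16673169117859385 slope [-0.00439645  0.01974165]
[ 0.38343864 -0.10935729  0.35756398] [ 0.44927789  0.16593697 -0.23393858]
```

View pics/w8.png

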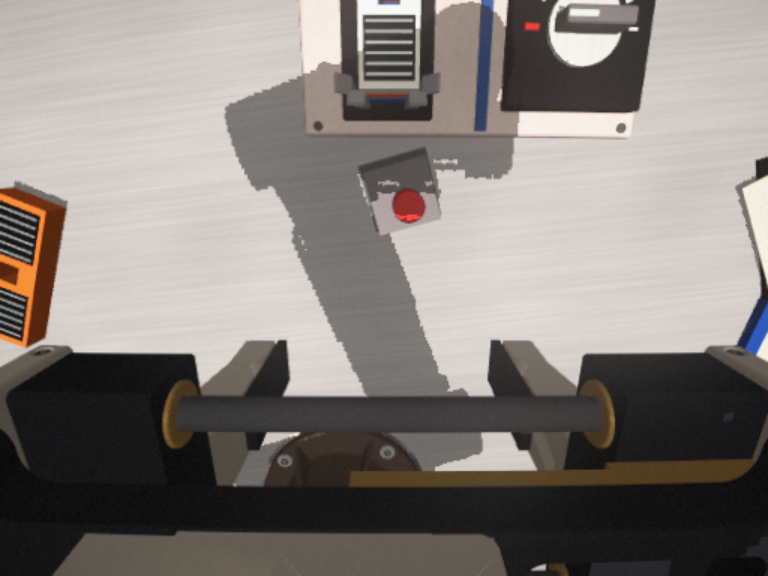

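White's stack top is at 0.124, so it is seated. The pin head is at (408,206), measured at (0.4295,-0.1315) with its top at 0.167, so the pin stands nearly upright. I approach to an offset position for a closer look.

>>> carry_out(
  commands=[
    {"dp": [0.01, 0.017, 0.03], "rotation": [0, 0, 0]},
    {"dp": [0, 0, 0.03], "rotation": [0, 0, 0]},
    {"dp": [0, 0, 0.03], "rotation": [0, 0, 0]},
    {"dp": [0, 0, 0], "rotation": [0, 0, 0]},
    {"dp": [0, 0, 0], "rotation": [0, 0, 0]},
  ],
)

```text
t: 37.55
eef_pos: [0.3919, -0.1275, 0.2684]
ee_rot: [3.141, -0.0, -0.107]
force: [-0.5, -0.0, 0.2]
width: 0.0868
gripper_force: 0.0
```

```bash
python3 -c "
from h import *
im,W,_=look('wrist'); redhead(im,W); save(im,'w9.png')
for P in (W,np.load('w8W.npy')):
    m=(np.hypot(P[...,0]-.44,P[...,1]+.13)<.075); print('block',rect(P[m],.077,.084))
go(.4295,-.1315,.158,-6.2)"
```

```text
head top circle ((429.6895751953125, -131.11087036132812), 12.535240173339844) (array([ 429.4, -131.4]), array([23.8, 24.2]), 86.5, 607) n 607 z 0.16668860883802813 slope [-0.00183918  0.01511596]
block (array([ 431. , -128.5]), array([64.4, 64.2]), 9.2, 2217)
block (array([ 454.6, -124.7]), array([111.7,  64.2]), 9.4, 1500)
turn tool z 0.1 then dp [ 0.0377 -0.      0.1107] now [ 0.392  -0.1275  0.2687] -6.1 q1,q6 [0.17 1.29]
```

>>> carry_out(
  commands=[
    {"dp": [0.038, -0.0003, 0], "rotation": [0, 0, 0]},
    {"dp": [0, 0, 0.04], "rotation": [0, 0, 0]},
    {"dp": [0, 0, 0.04], "rotation": [0, 0, 0]},
    {"dp": [0, 0, 0.03], "rotation": [0, 0, 0]},
    {"dp": [0, 0, 0], "rotation": [0, 0, 0]},
    {"dp": [0, 0, 0], "rotation": [0, 0, 0]},
    {"dp": [0, 0, 0], "rotation": [0, 0, 0]},
  ],
)

```text
t: 38.48
eef_pos: [0.4299, -0.1311, 0.1592]
ee_rot: [-3.141, -0.003, -0.107]
force: [0.2, -1.2, 0.3]
width: 0.087
gripper_force: 0.0
```

```bash
python3 -c "
from h import *
go(.4297,-.1312,.158,-6.2)"
```

```text
turn tool z 0.1 then dp [-0.0002  0.0002  0.0012] now [ 0.4299 -0.1311  0.1592] -6.1 q1,q6 [0.15 1.32]
```

>>> carry_out(
  commands=[
    {"dp": [0, 0, 0], "rotation": [0, 0, 0]},
    {"dp": [0, 0, 0], "rotation": [0, 0, 0]},
    {"dp": [0, 0, 0], "rotation": [0, 0, 0]},
    {"dp": [0, 0, 0], "rotation": [0, 0, 0]},
    {"dp": [0, 0, 0], "rotation": [0, 0, 0]},
    {"dp": [0, 0, 0], "rotation": [0, 0, 0]},
    {"dp": [0, 0, 0], "rotation": [0, 0, 0]},
    {"dp": [0, 0, 0], "rotation": [0, 0, 0]},
  ],
  grip=0.01,
  force=40,
)

```text
t: 39.48
eef_pos: [0.4288, -0.1308, 0.1575]
ee_rot: [-3.141, -0.0, -0.107]
force: [-0.3, 2.9, 0.8]
width: 0.0252
gripper_force: 40.0
```

>>> carry_out(
  commands=[
    {"dp": [0, 0, -0.01], "rotation": [0, 0, 0]},
    {"dp": [0, 0, -0.02], "rotation": [0, 0, 0]},
    {"dp": [0, 0, -0.02], "rotation": [0, 0, 0]},
    {"dp": [0, 0, -0.025], "rotation": [0, 0, 0]},
    {"dp": [0, 0, -0.03], "rotation": [0, 0, 0]},
    {"dp": [0, 0, -0.04], "rotation": [0, 0, 0]},
    {"dp": [0, 0, -0.035], "rotation": [0, 0, 0]},
    {"dp": [0, 0, 0], "rotation": [0, 0, 0]},
  ],
)

```text
t: 40.48
eef_pos: [0.4296, -0.1316, 0.3409]
ee_rot: [3.141, -0.005, -0.107]
force: [-0.5, -0.1, -1.3]
width: 0.0253
gripper_force: 40.0
```

```bash
python3 - <<'E'
from h import *
s=readout.get_state(); print(s["force"],s["moment"]); e=s["eef_pos"]
for n in ("scene","wrist"):
    im,W,_=look(n); save(im,"p_%s.png"%n); np.save("p_%s.npy"%n,W)
    m=(np.hypot(W[...,0]-e[0],W[...,1]-e[1])<.03)&(W[...,2]>.17)&(W[...,2]<.305)
    Q=W[m]; print(n,len(Q))
    for z in np.arange(.175,.305,.02):
        q=Q[np.abs(Q[:,2]-z)<.01]
        if len(q)>3: print(round(z,3),len(q),np.round(np.median(q[:,:2],0)-e[:2],4))
go(.592,-.1318,.334,-6.2)
E
```

```text
[-0.48861395 -0.13642971 -1.30931399] [-0.07106186  0.1736131  -0.02831413]
scene 141
0.195 14 [ 0.0035 -0.0014]
0.215 20 [ 0.0043 -0.0002]
0.235 22 [ 0.0043 -0.0009]
0.255 23 [ 0.0049 -0.0008]
0.275 32 [ 0.005  -0.0011]
0.295 30 [ 0.0046 -0.0016]
wrist 481
0.195 29 [0.0057 0.0016]
0.215 57 [0.0054 0.0013]
0.235 70 [0.0052 0.0003]
0.255 89 [0.005  0.0002]
0.275 113 [0.0048 0.0001]
0.295 123 [ 0.0046 -0.0001]
turn tool z 0.0 then dp [ 0.1628 -0.0172  0.0037] now [ 0.4283 -0.1313  0.3377] -6.2 q1,q6 [0.14 1.32]
```

>>> carry_out(
  commands=[
    {"dp": [0.04, -0.0043, 0], "rotation": [0, 0, 0]},
    {"dp": [0.04, -0.0043, 0], "rotation": [0, 0, 0]},
    {"dp": [0.04, -0.0043, 0], "rotation": [0, 0, 0]},
    {"dp": [0.03, -0.0042, 0], "rotation": [0, 0, 0]},
    {"dp": [0.0115, 0, 0], "rotation": [0, 0, 0]},
    {"dp": [0, 0, 0], "rotation": [0, 0, 0]},
    {"dp": [0, 0, 0], "rotation": [0, 0, 0]},
    {"dp": [0, 0, 0], "rotation": [0, 0, 0]},
  ],
)

```text
t: 41.58
eef_pos: [0.5904, -0.1315, 0.3382]
ee_rot: [-3.141, -0.001, -0.107]
force: [-0.6, 0.4, -1.0]
width: 0.0253
gripper_force: 40.0
```

>>> carry_out(
  commands=[
    {"dp": [0, 0, 0.02], "rotation": [0, 0, 0]},
    {"dp": [0, 0, 0.02], "rotation": [0, 0, 0]},
    {"dp": [0, 0, 0], "rotation": [0, 0, 0]},
    {"dp": [0, 0, 0], "rotation": [0, 0, 0]},
  ],
)

```text
t: 42.08
eef_pos: [0.5913, -0.1316, 0.2989]
ee_rot: [3.141, -0.002, -0.107]
force: [-0.1, 0.1, -0.6]
width: 0.025
gripper_force: 40.0
```

```bash
python3 - <<'E'
from h import *
go(.591,-.132,.27,-6.2)
im,W=ondeck(.124); save(im,"w10.png")
e=readout.get_state()["eef_pos"]
m=(np.hypot(W[...,0]-e[0],W[...,1]-e[1])<.02)&(W[...,2]>.13)&(W[...,2]<.26); Q=W[m]
for z in np.arange(.14,.26,.02):
    q=Q[np.abs(Q[:,2]-z)<.01]
    if len(q)>3: print(round(z,3),len(q),np.round(np.median(q[:,:2],0),4),np.ptp(q[:,1]))
E
```

```text
turn tool z 0.1 then dp [-0.0003  0.0005  0.0289] now [ 0.5913 -0.1316  0.2989] -6.1 q1,q6 [0.1  1.36]
on deck (array([ 596.2, -133. ]), array([ 50.1, 132.8]), 83.8, 3828) 0.12413398157753941
0.16 40 [ 0.5976 -0.1304] 0.009428397496767077
0.18 63 [ 0.5974 -0.1306] 0.009063247518892509
0.2 76 [ 0.5972 -0.1316] 0.009193234575235493
0.22 95 [ 0.5971 -0.1317] 0.009132583858726506
0.24 117 [ 0.5969 -0.1318] 0.009158959802122668
```

View pics/w10.png

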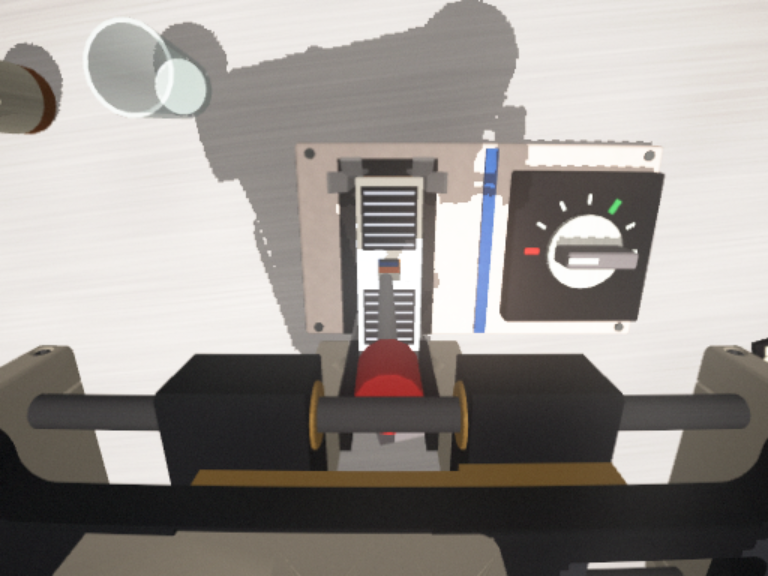

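The pin tip is above the white tray's eye at (388,268) and the rod stands straight. I lower it with force checks.

>>> carry_out(
  commands=[
    {"dp": [-0.0005, 0.0007, 0.015], "rotation": [0, 0, 0]},
    {"dp": [0, 0, 0.015], "rotation": [0, 0, 0]},
    {"dp": [0, 0, 0.01], "rotation": [0, 0, 0]},
    {"dp": [0, 0, 0], "rotation": [0, 0, 0]},
  ],
)

```text
t: 42.62
eef_pos: [0.59, -0.1321, 0.2562]
ee_rot: [3.141, 0.002, -0.107]
force: [-0.9, -0.2, -1.0]
width: 0.0251
gripper_force: 40.0
```

>>> carry_out(
  commands=[
    {"dp": [0, 0, 0.012], "rotation": [0, 0, 0]},
    {"dp": [0, 0, 0.012], "rotation": [0, 0, 0]},
    {"dp": [0, 0, 0.012], "rotation": [0, 0, 0]},
    {"dp": [0, 0, 0.009], "rotation": [0, 0, 0]},
    {"dp": [0, 0, 0], "rotation": [0, 0, 0]},
    {"dp": [0, 0, 0], "rotation": [0, 0, 0]},
  ],
)

```text
t: 43.38
eef_pos: [0.5908, -0.1321, 0.2129]
ee_rot: [3.141, -0.001, -0.107]
force: [-0.2, -0.3, -0.7]
width: 0.0253
gripper_force: 40.0
```

>>> carry_out(
  commands=[
    {"dp": [0, 0, 0.004], "rotation": [0, 0, 0]},
    {"dp": [0, 0, 0.004], "rotation": [0, 0, 0]},
    {"dp": [0, 0, 0.004], "rotation": [0, 0, 0]},
    {"dp": [0, 0, 0.003], "rotation": [0, 0, 0]},
    {"dp": [0, 0, 0], "rotation": [0, 0, 0]},
  ],
)

```text
t: 44.0
eef_pos: [0.5904, -0.1321, 0.1972]
ee_rot: [3.141, 0.001, -0.107]
force: [0.7, 0.1, -1.9]
width: 0.025
gripper_force: 40.0
```

Already inside the socket with no resistance (tip about 7 mm below the deck top). I continue.

>>> carry_out(
  commands=[
    {"dp": [0, 0, 0.006], "rotation": [0, 0, 0]},
    {"dp": [0, 0, 0.006], "rotation": [0, 0, 0]},
    {"dp": [0, 0, 0.005], "rotation": [0, 0, 0]},
    {"dp": [0, 0, 0.003], "rotation": [0, 0, 0]},
    {"dp": [0, 0, 0], "rotation": [0, 0, 0]},
  ],
)

```text
t: 44.62
eef_pos: [0.5905, -0.1321, 0.1773]
ee_rot: [3.141, 0.001, -0.107]
force: [-0.1, -0.3, -1.5]
width: 0.0254
gripper_force: 40.0
```

>>> carry_out(
  commands=[
    {"dp": [0, 0, 0.0015], "rotation": [0, 0, 0]},
    {"dp": [0, 0, 0.0015], "rotation": [0, 0, 0]},
    {"dp": [0, 0, 0.001], "rotation": [0, 0, 0]},
    {"dp": [0, 0, 0], "rotation": [0, 0, 0]},
  ],
)

```text
t: 45.12
eef_pos: [0.5911, -0.1322, 0.1743]
ee_rot: [3.141, -0.001, -0.107]
force: [-0.1, -0.4, 5.3]
width: 0.0248
gripper_force: 40.0
```

>>> carry_out(
  commands=[
    {"dp": [0, 0, 0], "rotation": [0, 0, 0]},
    {"dp": [0, 0, 0], "rotation": [0, 0, 0]},
    {"dp": [0, 0, 0], "rotation": [0, 0, 0]},
    {"dp": [0, 0, 0], "rotation": [0, 0, 0]},
    {"dp": [0, 0, -0.03], "rotation": [0, 0, 0]},
    {"dp": [0, 0, -0.05], "rotation": [0, 0, 0]},
    {"dp": [0, 0, -0.06], "rotation": [0, 0, 0]},
    {"dp": [0, 0, -0.02], "rotation": [0, 0, 0]},
  ],
  grip=0.06,
)

```text
t: 46.12
eef_pos: [0.5917, -0.1324, 0.3382]
ee_rot: [-3.141, -0.006, -0.107]
force: [0.3, 0.2, -0.3]
width: 0.0595
gripper_force: 0.0
```

>>> carry_out(
  commands=[
    {"dp": [0, 0, 0], "rotation": [0, 0, 10.6]},
    {"dp": [0, 0, 0], "rotation": [0, 0, 10.6]},
    {"dp": [0, 0, 0], "rotation": [0, 0, 10.6]},
    {"dp": [0, 0, 0], "rotation": [0, 0, 10.6]},
    {"dp": [0, 0, 0], "rotation": [0, 0, 10.6]},
    {"dp": [0, 0, 0], "rotation": [0, 0, 10.6]},
    {"dp": [0, 0, 0], "rotation": [0, 0, 10.6]},
    {"dp": [0, 0, 0], "rotation": [0, 0, 10.6]},
  ],
)

```text
t: 47.12
eef_pos: [0.5905, -0.1321, 0.3334]
ee_rot: [3.141, 0.0, -1.593]
force: [-0.6, 0.9, -0.8]
width: 0.0599
gripper_force: 0.0
```

>>> carry_out(
  commands=[
    {"dp": [0.03, 0, 0], "rotation": [0, 0, 4.8]},
    {"dp": [0.05, 0, 0], "rotation": [0, 0, 0]},
    {"dp": [0.02, 0, 0], "rotation": [0, 0, 0]},
    {"dp": [0, 0, 0], "rotation": [0, 0, 0]},
    {"dp": [0, 0, 0], "rotation": [0, 0, 0]},
  ],
)

```text
t: 47.75
eef_pos: [0.5831, -0.2312, 0.3335]
ee_rot: [3.142, 0.0, -1.671]
force: [-0.9, -0.3, 0.5]
width: 0.0597
gripper_force: 0.0
```

```bash
python3 - <<'E'
from h import *
im,W,_=look("wrist"); save(im,"w11.png")
Bm=W[np.hypot(W[...,0]-.570,W[...,1]+.32)<.05]; print("bar",rect(Bm,.080,.1))
i,S,_=look("scene"); save(i[110:350,60:320],"s11.png",2.4)
r=i.astype(int); m=(r[...,0]>110)&(r[...,1]<60)&(r[...,2]<60)&(np.hypot(S[...,0]-.592,S[...,1]+.132)<.04); print("head",len(S[m]),np.percentile(S[m],[5,50,95],axis=0))
go(.5703,-.3196,.085,-95.8)
E
```

```text
bar (array([ 570.8, -320.4]), array([61.2, 15. ]), 84.2, 579)
head 17 [[ 0.57860888 -0.14843909  0.18087396]
 [ 0.58577323 -0.14656182  0.18390249]
 [ 0.59286012 -0.1437967   0.18649552]]
turn tool z 0.1 then dp [0.0896 0.0039 0.2486] now [ 0.5832 -0.2309  0.3336] -95.7 q1,q6 [-0.07 -0.03]
```

View pics/s11.png

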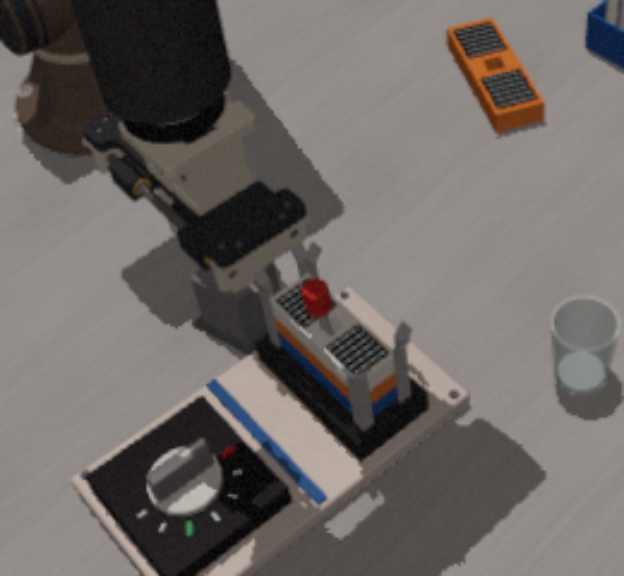

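The scene crop shows three trays stacked between the posts with the red head at (316,297). The head top is at 0.184, so the pin is fully home. The dial is on red. Now I turn the dial to green.

>>> carry_out(
  commands=[
    {"dp": [0.045, 0.002, 0], "rotation": [0, 0, 0]},
    {"dp": [0.0446, 0.0019, 0.02], "rotation": [0, 0, 0]},
    {"dp": [0, 0, 0.06], "rotation": [0, 0, 0]},
    {"dp": [0, 0, 0.06], "rotation": [0, 0, 0]},
    {"dp": [0, 0, 0.06], "rotation": [0, 0, 0]},
    {"dp": [0, 0, 0.03], "rotation": [0, 0, 0]},
    {"dp": [0, 0, 0.0186], "rotation": [0, 0, 0]},
    {"dp": [0, 0, 0], "rotation": [0, 0, 0]},
  ],
)

```text
t: 48.85
eef_pos: [0.5701, -0.3199, 0.0842]
ee_rot: [3.14, 0.0, -1.67]
force: [0.2, 0.5, 1.0]
width: 0.0601
gripper_force: 0.0
```

>>> carry_out(
  commands=[
    {"dp": [0, 0, 0], "rotation": [0, 0, 0]},
    {"dp": [0, 0, 0], "rotation": [0, 0, 0]},
    {"dp": [0, 0, 0], "rotation": [0, 0, 0]},
    {"dp": [0, 0, 0], "rotation": [0, 0, 0]},
    {"dp": [0, 0, 0], "rotation": [0, 0, 0]},
    {"dp": [0, 0, 0], "rotation": [0, 0, 0]},
    {"dp": [0, 0, 0], "rotation": [0, 0, 0]},
    {"dp": [0, 0, 0], "rotation": [0, 0, 0]},
  ],
  grip=0.0,
  force=30,
)

```text
t: 49.85
eef_pos: [0.5703, -0.3205, 0.0851]
ee_rot: [-3.141, -0.0, -1.671]
force: [-1.0, 0.5, 2.9]
width: 0.0161
gripper_force: 30.0
```

>>> carry_out(
  commands=[
    {"dp": [0, 0, 0], "rotation": [0, 0, 5]},
    {"dp": [0, 0, 0], "rotation": [0, 0, 5]},
    {"dp": [0, 0, 0], "rotation": [0, 0, 5]},
    {"dp": [0, 0, 0], "rotation": [0, 0, 5]},
    {"dp": [0, 0, 0], "rotation": [0, 0, 5]},
    {"dp": [0, 0, 0], "rotation": [0, 0, 5]},
    {"dp": [0, 0, 0], "rotation": [0, 0, 5]},
    {"dp": [0, 0, 0], "rotation": [0, 0, 5]},
  ],
)

```text
t: 50.85
eef_pos: [0.5696, -0.3202, 0.0851]
ee_rot: [3.141, -0.001, -2.371]
force: [-2.7, 2.7, 4.7]
width: 0.0155
gripper_force: 30.0
```

>>> carry_out(
  commands=[
    {"dp": [0, 0, 0], "rotation": [0, 0, 5]},
    {"dp": [0, 0, 0], "rotation": [0, 0, 5]},
    {"dp": [0, 0, 0], "rotation": [0, 0, 5]},
    {"dp": [0, 0, 0], "rotation": [0, 0, 5]},
    {"dp": [0, 0, 0], "rotation": [0, 0, 5]},
    {"dp": [0, 0, 0], "rotation": [0, 0, 5]},
    {"dp": [0, 0, 0], "rotation": [0, 0, 5]},
    {"dp": [0, 0, 0], "rotation": [0, 0, 5]},
  ],
)

```text
t: 51.85
eef_pos: [0.5693, -0.3195, 0.0851]
ee_rot: [3.14, -0.002, -3.07]
force: [-4.0, 6.9, 7.5]
width: 0.0158
gripper_force: 30.0
```

>>> carry_out(
  commands=[
    {"dp": [0, 0, 0], "rotation": [0, 0, 5]},
    {"dp": [0, 0, 0], "rotation": [0, 0, 5]},
    {"dp": [0, 0, 0], "rotation": [0, 0, 5]},
    {"dp": [0, 0, 0], "rotation": [0, 0, 5]},
    {"dp": [0, 0, 0], "rotation": [0, 0, 5]},
    {"dp": [0, 0, 0], "rotation": [0, 0, 5]},
    {"dp": [0, 0, 0], "rotation": [0, 0, 5]},
    {"dp": [0, 0, 0], "rotation": [0, 0, 5]},
  ],
)

```text
t: 52.85
eef_pos: [0.5695, -0.3188, 0.0851]
ee_rot: [3.141, -0.002, 2.515]
force: [-3.8, 11.0, 7.8]
width: 0.0158
gripper_force: 30.0
```

>>> carry_out(
  commands=[
    {"dp": [0, 0, 0], "rotation": [0, 0, 0]},
    {"dp": [0, 0, 0], "rotation": [0, 0, 0]},
  ],
)

```text
t: 53.1
eef_pos: [0.5695, -0.3188, 0.0851]
ee_rot: [3.141, -0.002, 2.518]
force: [-3.2, 9.6, 8.4]
width: 0.0158
gripper_force: 30.0
```

Yaw is back at 2.518, the original green orientation. I release, rise and check.

>>> carry_out(
  commands=[
    {"dp": [0, 0, 0], "rotation": [0, 0, 0]},
    {"dp": [0, 0, 0], "rotation": [0, 0, 0]},
    {"dp": [0, 0, 0], "rotation": [0, 0, 0]},
    {"dp": [0, 0, 0], "rotation": [0, 0, 0]},
    {"dp": [0, 0, -0.03], "rotation": [0, 0, 0]},
    {"dp": [0, 0, -0.06], "rotation": [0, 0, 0]},
    {"dp": [0, 0, -0.06], "rotation": [0, 0, 0]},
    {"dp": [0, 0, -0.05], "rotation": [0, 0, 0]},
  ],
  grip=0.08,
)

```text
t: 54.1
eef_pos: [0.5703, -0.3207, 0.2877]
ee_rot: [3.141, 0.002, 2.518]
force: [0.8, -0.0, -1.2]
width: 0.0793
gripper_force: 0.0
```

>>> carry_out(
  commands=[
    {"dp": [0, 0, 0], "rotation": [0, 0, 0]},
    {"dp": [0, 0, 0], "rotation": [0, 0, 0]},
    {"dp": [0, 0, 0], "rotation": [0, 0, 0]},
  ],
)

```text
t: 54.48
eef_pos: [0.5696, -0.3203, 0.2834]
ee_rot: [-3.141, -0.002, 2.518]
force: [0.6, -0.3, -0.4]
width: 0.0802
gripper_force: 0.0
```

```bash
python3 - <<'E'
from h import *
im,W,_=look("wrist"); save(im,"w12.png")
P=W.reshape(-1,3); P=P[np.hypot(P[:,0]-.570,P[:,1]+.32)<.05]; print("bar",rect(P,.080,.1)); print(readout.get_state()["eef_pos"])
E
```

```text
bar (array([ 570.3, -319.6]), array([15.1, 63. ]), 54.0, 618)
[ 0.56967766 -0.32032632  0.28336436]
```

View pics/w12.png

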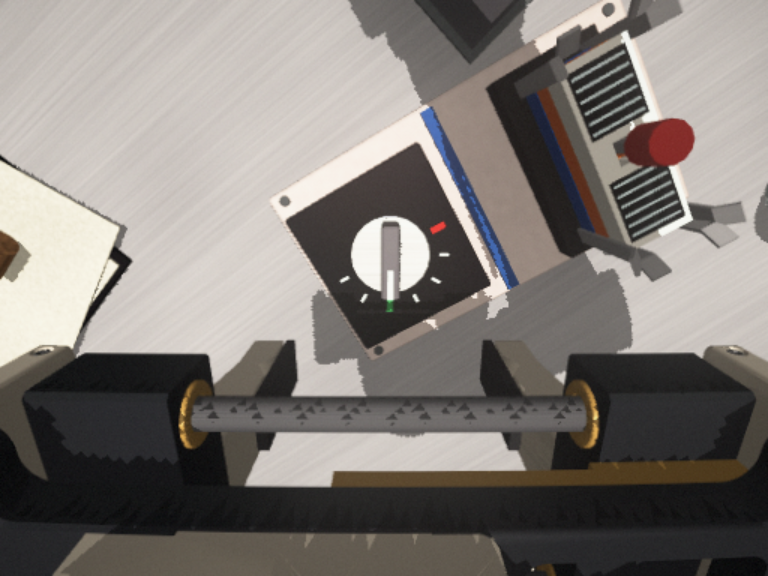

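The pointer is on green at (390,300) and the trays and pin are in place, so I hand it in.

```bash
python3 -c "
from h import *
print(arm.job_done())"
```

```text
the job is handed in; nothing more can be done
None
```

I turned the dial to off, stacked the blue, orange and white trays on the deck (no green tray was present), pushed the pin fully home, turned the dial to the green mark, and handed the job in; the hand-in gave no verdict.

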